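Spring the wrapping-paper roll into its counter holder

ROBOT

A 6-joint arm with a two-finger parallel gripper is mounted at the origin on a cart in front of the work surface, level with it; the furniture and walls round the work are solid. World frame = base frame: x ahead of the robot, y to its left, z up, the work surface at z = 0. Lengths are in m, angles in degrees, forces in N, time in s.
With the tool pointing down it reaches from about 0.25 to 0.725 m from the base axis. Payload 9.7 kg.
Tool frame: the origin (TCP) lies at the very end of the fingers, on their centre line; the grasp point (between the pads) lies 19 mm behind it; z points along the fingers, y is the direction in which the jaws open and shut (so a half turn about z gives the same grasp; the last joint's range is limited). The gripper opens to 85 mm and grips with 20 to 120 N. Pads are 22 mm wide; open, the fingers measure 114 mm over their backs; the gripper's body (76 mm by 85 mm) begins 54 mm behind the grasp point. The pads swing forward as they close: fully open they stand 13 mm farther back than shut.
Start: joints at [-67.724, 4.979, 10.078, 95.1, 0, 90], TCP at [0.208, -0.509, 0.231] pointing down, gripper open.
Joint ranges: [-179.16, 179.16], [-48.56, 103.87], [-65.8, 70.77], [-126.05, 130.52], [-82.76, 87.17], [-180, 180]. Speed limits (degrees/s): [127.2, 127.2, 147.25, 180, 180, 180].

INTERFACE

Orientations are given as [roll, pitch, yaw] about the fixed x, y, z axes, in that order (R = Rz(yaw) Ry(pitch) Rx(roll)).
In Python, from workcell import bot, camera, ticket gives the robot as it stands.
- The arm moves only by the shell command python3 -m jog 'ROWS' [FORCE]. ROWS is a JSON object of lists of equal length, an entry for each row: "turn": the turn, a rotation vector about the world's x, y, z each as a share of 8 degrees, from -1 to 1, a list of three; "delta_pos": the shift along the world's x, y, z each as a share of 50 mm, from -1 to 1, a list of three; "hand": the opening, from -1 (shut) to 1 (fully open). A call has exactly 10 rows; each row shifts and turns the commanded pose from where the row before left it; what a row does not reach is not made up. A row lasts 1/10 s, in which the tool goes at most 50 mm and 8.59 degrees, less where a joint would pass 70% of its speed; a pose out of reach is approached as far as the arm can. A call with a number of a shift or a turn outside -1 to 1 is refused whole. A call with a gripper value outside its range is refused whole. The fingers move at their own pace and stop on an object; FORCE is the grip in N (left out, the last holds). Time passes only in rows, so rows that do not move let the fingers close, or fill a call up. It gives the time, the measured TCP pose, the force and the opening at its end, in the units of the state.
- bot.get_obs(): the state, without advancing time (a new reading comes with each control period).
- camera(name): name is "side" or "top"; returns a dict with "frame" (420x560x3 uint8, red, green, blue), "range_z" (420x560 float32, m along the optical axis (not along the pixel's ray), 0 where there is no reading), "fx", "fy", "cx", "cy" (pixels), "k1" (the pictures are not rectified: a ray, as slopes to the right and down, at radius r is drawn at 1 + k1 r^2 times it, then the intrinsics apply), "extrinsics" (4x4, takes a point from world to camera coordinates). Camera axes: x right, y up, looking along -z (the intrinsics and any distortion apply to the point x, -y, -z); pixel columns grow to the right and rows downward; lengths in m; the calibration is good to about 2 mm. A picture is of the moment at which its call begins.
- ticket.job_done(): hands the job in, once; it reports no verdict.
The state is a dict: "time": time; "q": joint angles; "qd": joint speeds; "joint_efforts": joint torques, N m; "ee_pos": TCP position; "tcp_rot": TCP orientation; "wrist_force": force on the tool from outside, world axes, zero at the start; "torque": the same for the moment, N m; "opening": finger opening in m.
Only numpy, scipy, OpenCV 4.12 (cv2) and the standard library are available. Lean on these libraries where they do the work, as an engineer would, in place of code of your own. Each camera call takes 0.05 s, during which the arm holds its last target.

TASK

Put the roll of white wrapping paper back into its counter holder: slant the spindle's plain pin into the round hole of the one bracket, rest its sprung nose in the open notch on top of the other bracket, and let go of the roll. Then take the spindle by its sprung collar, draw the collar back towards the paper, lower that end and let the nose spring out into the closed pocket under the notch, so that the roll hangs level and locked between the brackets. Leave the bell, the two gift boxes and the card stand where they are.

Things in the scene. Friction and masses are not known exactly. Their poses are not given: they have to be found in the camera images.
- holder: Counter roll holder, screwed down: base 90 x 204 x 8 mm, two brackets 56 mm wide, 12 mm thick, 164 mm apart inside (round-hole one 100 mm tall, notch one 94 mm); toothed tear bar low in front (27 mm before the axis, top 40 mm up). Origin: centre of its underside. y runs from notch to round-hole bracket (inner faces y -82, +82 mm), z up; the seated spindle lies along y at x 0, 70 mm up.
- hole (a point): Centre of the mouth of the round hole, on the inner face of its bracket: 20 mm diameter, through the 12 mm bracket, 74 mm above the worktop, axis along the holder's y. Axes as the holder's.
- notch (a point): Middle of the floor of the open-topped notch in the other bracket, at its inner face, 85 mm above the worktop. The notch is 18 mm wide (x), 9 mm deep (bracket top at 94 mm) and runs through the 12 mm bracket. Axes as the holder's.
- pocket (a point): Centre of the mouth of the closed pocket on the inner face of the notch bracket, under the notch and parted from it by a 5 mm web (80 to 85 mm above the worktop): 18 mm wide, 15 mm high (65 to 80 mm above the worktop), 6 mm deep. Axes as the holder's.
- roll_center (a point): Centre of the white paper roll (50 mm diameter, 90 mm long; with spindle 188 mm, about 0.4 kg), lying loose on the worktop. Own y runs along the spindle towards the plain pin; its turn about y is arbitrary. Along +y: paper to 45 mm, 16 mm spindle, 36 mm flange from 53 to 57, plain 12 mm pin from 57 to 73 with bevelled tip. Along -y: paper to 45, 16 mm spindle, then sprung collar and nose.
- pin_tip (a point): Tip of the plain pin, on the axis, 73 mm from the roll's centre. Axes as the roll's. Because of this pin's length the spindle cannot be put in level, even with the collar fully drawn: the pin must go in slanted (nose end high, about 0.2 rad) and the nose end come down after.
- collar_grip (a point): Middle of the sprung collar, a ridged black sleeve, 24 mm diameter, 38 mm long, on the axis, 83 mm from the roll's centre when the spring is out. It slides along the spindle towards the paper, up to 14 mm; a spring pushes it out again (3 N at rest, 6.5 N fully drawn). The nose is fixed to it. Axes as the roll's.
- nose_tip (a point): Tip of the nose, a 10 mm steel pin 13 mm out of the collar's end; on the axis, 32 mm beyond the collar's middle. With the flange against the round-hole bracket and the spring out it reaches 8 mm past the notch bracket's inner face, so the collar must be drawn about 10 mm for it to pass down that face. Seated in the pocket, the spring stays drawn about 2 mm.
- collar (a joint): How far the collar is drawn towards the paper: 0 = spring out, 0.014 m = fully drawn.
- gift_box_low: Low brown gift box with a ribbon, 74 x 108 x 49 mm, a bystander; origin at the centre of its underside.
- gift_box_tall: Taller brown gift box with a ribbon, 69 x 73 x 61 mm, a bystander; origin at the centre of its underside.
- bell: Call bell, 84 mm diameter, 50 mm tall, a bystander; origin at the centre of its underside.
- card_stand: Wooden card stand, 40 x 100 x 56 mm, a bystander; origin at the centre of its underside.
Things that resemble listed ones, but are neither listed nor needed, are in the scene too. There is more than one size of the part that bears roll_center; the job needs the largest.

How it is judged (in metres and radians):
On the way, in this order (a step that is already met when the one before it is completed fails the run):
1. the plain pin is in the round hole, the nose rests in the open notch above the web, and the robot has let go of the roll (y of pin_tip in the frame of hole above 0.009 m and x of pin_tip in the frame of hole between -0.012 and 0.012 m and z of pin_tip in the frame of hole between -0.012 and 0.012 m and y of nose_tip in the frame of notch below -0.002 m and z of nose_tip in the frame of notch between 0.001 and 0.012 m and x of nose_tip in the frame of notch between -0.009 and 0.009 m and contact force between the fingers and roll below 0.2 N), for 0.2 s.
2. with the pin still in its hole, the fingers hold the collar and have drawn it at least 6 mm towards the paper (y of pin_tip in the frame of hole above 0.009 m and x of pin_tip in the frame of hole between -0.012 and 0.012 m and z of pin_tip in the frame of hole between -0.012 and 0.012 m and value of joint collar above 0.006 m and contact force between the fingers and roll above 1 N), for 0.05 s.
At the end, for the whole second after the job is handed in: The plain pin is in the round hole (tip at least 9 mm past the inner face), the nose has sprung at least 3.5 mm into the pocket under the notch, the collar is drawn less than 5 mm, the spindle is level and in line with the holder within 0.06 rad, and the roll is let go and still (y of pin_tip in the frame of hole above 0.009 m and x of pin_tip in the frame of hole between -0.012 and 0.012 m and z of pin_tip in the frame of hole between -0.012 and 0.012 m and y of nose_tip in the frame of pocket below -0.0035 m and x of nose_tip in the frame of pocket between -0.008 and 0.008 m and z of nose_tip in the frame of pocket between -0.007 and 0.007 m and angle between the y axis of roll_center and the y axis of holder, either way round below 0.06 rad and value of joint collar below 0.005 m and contact force between the fingers and roll below 0.2 N and linear speed of roll below 0.02 m/s); the robot touches nothing.
It fails at once if gift box low is shifted by more than 30 mm (distance of gift_box_low from where it was at the start of the episode above 0.03 m).
It fails at once if gift box tall is shifted by more than 30 mm (distance of gift_box_tall from where it was at the start of the episode above 0.03 m).
It fails at once if bell is shifted by more than 30 mm (distance of bell from where it was at the start of the episode above 0.03 m).
It fails at once if card stand is shifted by more than 30 mm (distance of card_stand from where it was at the start of the episode above 0.03 m).
It also fails if it takes over 48 s, if anything falls off the work surface, if the arm or the gripper's body presses on something with over 40 N, if the wrist force passes 120 N, or if a joint passes its speed limit or range.

## Working session

There is one attempt and no reset: what is moved stays moved. The work goes in short steps, Python scripts to look and compute and a shell command to move; the robot and the scene stay as the last step left them, time stands still between calls to the robot, and variables do not carry over. Pictures are saved under pics/ and viewed, and the job is handed in when it is done.

```bash
ls; mkdir -p pics; cat > h.py <<'E'
import numpy as np, cv2
from workcell import bot, camera, ticket
def snap(n):
    c=camera(n); return c
def pts(c):
    h,w=c['range_z'].shape
    u,v=np.meshgrid(np.arange(w),np.arange(h))
    K=np.array([[c['fx'],0,c['cx']],[0,c['fy'],c['cy']],[0,0,1.]])
    # invert distortion
    xd=(u-c['cx'])/c['fx']; yd=(v-c['cy'])/c['fy']
    x,y=xd.copy(),yd.copy()
    for _ in range(20):
        s=1+c['k1']*(x*x+y*y); x=xd/s; y=yd/s
    z=c['range_z']
    P=np.stack([x*z,-y*z,-z,np.ones_like(z)],-1)
    return (P@np.linalg.inv(c['extrinsics']).T)[...,:3]
def save(img,name): cv2.imwrite('pics/'+name,img[...,::-1])
def proj(c,p):
    q=c['extrinsics']@np.append(p,1); x=q[0]/-q[2]; y=-q[1]/-q[2]
    s=1+c['k1']*(x*x+y*y); return c['cx']+c['fx']*x*s, c['cy']+c['fy']*y*s
E
python3 - <<'E'
from h import *
import pickle
for n in ('top','side'):
    c=snap(n); pickle.dump(c,open(n+'0.pkl','wb')); save(c['frame'],n+'0.png'); print(n,c['fx'],c['k1'],np.linalg.inv(c['extrinsics'])[:3])
o=bot.get_obs(); print(o)
E
```

```text
pics
top 429.58639078800053 -0.026934491620677865 [[ 0.00978897  0.99495257 -0.09986767  0.3922585 ]
 [-0.99990166  0.00873654 -0.01097018 -0.17052478]
 [-0.01004231  0.09996524  0.99494025  1.34969441]]
side 449.491256141408 0.04018617646045149 [[ 0.8486236   0.23281454 -0.47501091 -0.09050397]
 [-0.52843013  0.33151931 -0.78157313 -1.17512443]
 [-0.0244863   0.91427148  0.40436132  0.60869142]]
{'time': 0.1, 'q': array([-6.77235425e+01,  5.00831703e+00,  1.00401543e+01,  9.50979307e+01,
        1.13679808e-04,  9.00011773e+01]), 'qd': array([-0.04182249, -0.10916007,  0.07044237,  0.02510611,  0.06340145,
       -0.11161553]), 'joint_efforts': array([-7.63739972e-04, -5.21561015e+01,  4.65651834e+01,  1.61734514e-02,
       -5.40579583e-05, -1.59609806e-05]), 'ee_pos': array([ 0.20842178, -0.50877868,  0.23066081]), 'tcp_rot': array([-1.79933907e+02, -1.12321673e-04,  2.22752801e+01]), 'wrist_force': array([-0.26404784, -0.51882864, -0.86585754]), 'torque': array([-0.01651575,  0.01673563,  0.02373904]), 'opening': 0.08529787392177772}
```

View pics/top0.png

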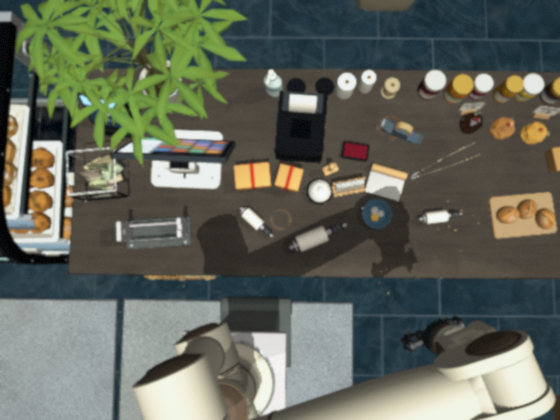

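View pics/side0.png

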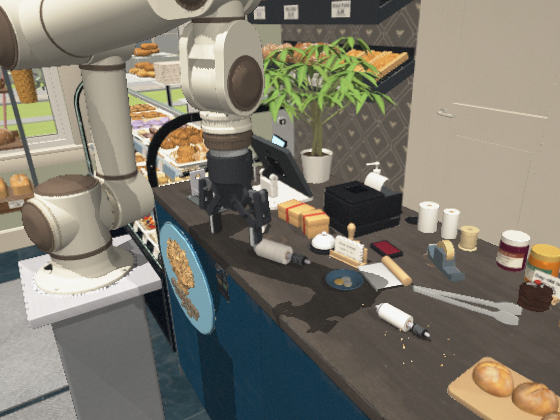

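The top picture shows the holder near (153,232). There are three rolls, near (317,237), (255,220) and (437,216), and the first looks largest. The low and tall boxes are at (252,176) and (289,178), the bell at (320,190) and the card stand at (348,186). Next I'll zoom in and measure.

```bash
python3 - <<'E'
from h import *
import pickle
c=pickle.load(open('top0.pkl','rb')); P=pts(c)
im=c['frame'][150:270,100:300]; save(cv2.resize(im,(800,480),interpolation=cv2.INTER_CUBIC),'z1.png')
im=c['frame'][150:270,270:470]; save(cv2.resize(im,(800,480),interpolation=cv2.INTER_CUBIC),'z2.png')
print(c['range_z'].dtype)
for (a,b) in [(230,200),(270,317),(245,310),(232,153)]: print(P[a,b])
print('table z', np.median(P[250:265,100:180,2]))
z=P[...,2]
m=np.zeros_like(z); 
v=np.clip(z/0.12,0,1)*255
save(np.repeat(cv2.resize(v[150:270,100:300].astype(np.uint8),(800,480),interpolation=cv2.INTER_NEAREST)[...,None],3,2),'zz1.png')
save(np.repeat(cv2.resize(v[150:270,270:470].astype(np.uint8),(800,480),interpolation=cv2.INTER_NEAREST)[...,None],3,2),'zz2.png')
E
```

```text
float32
[ 0.46300284  0.1139442  -0.00090044]
[ 0.34187003 -0.25500252  0.00262067]
[ 0.41840361 -0.23113373  0.04094398]
[0.45468287 0.25950845 0.01024102]
table z 0.0002589274443841605
```

View pics/z1.png

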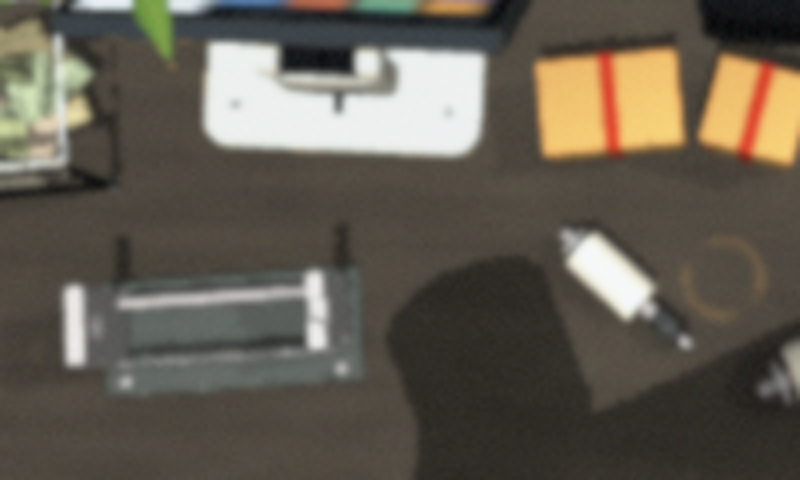

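View pics/z2.png

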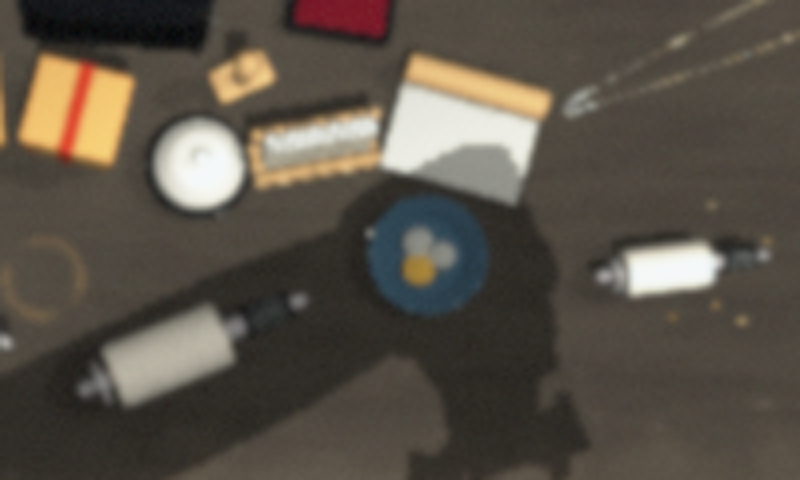

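View pics/zz1.png

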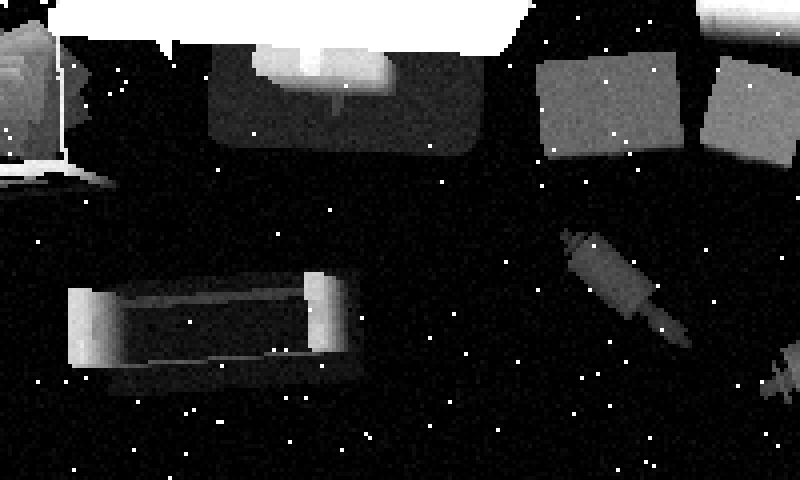

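View pics/zz2.png

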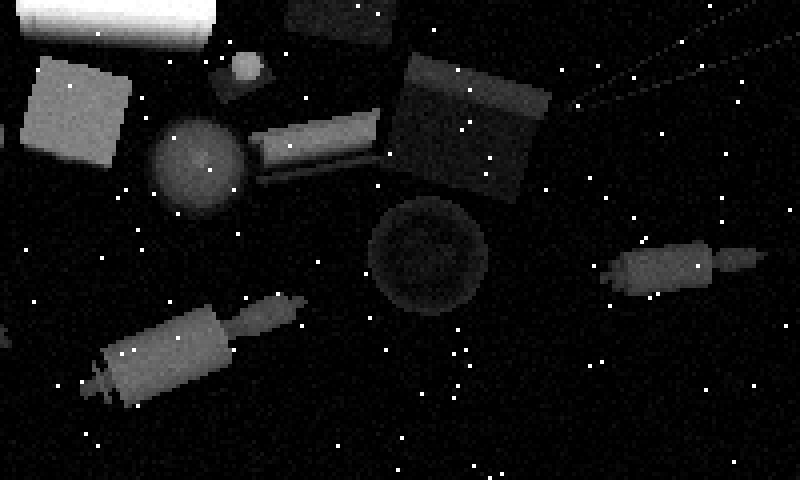

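The job's roll is the big one at about (312,238) in the full picture. Its pin points left (+y) and its collar right. The holder's notch bracket is on the right, at about (179,228). Now I'll fit both poses from the depth.

```bash
cat > m.py <<'E'
from h import *
import pickle
c=pickle.load(open('top0.pkl','rb')); P=pts(c)
def sub(r0,r1,c0,c1): return P[r0:r1,c0:c1].reshape(-1,3)
# roll
Q=sub(218,254,286,350); Q=Q[(Q[:,2]>0.012)&(Q[:,2]<0.07)]
def pca(Q):
    m=Q[:,:2].mean(0); w,v=np.linalg.eigh(np.cov((Q[:,:2]-m).T)); d=v[:,1]; d=d*np.sign(d[1]); return m,d
m,d=pca(Q); 
for _ in range(5):
    n=np.array([-d[1],d[0]]); a=(Q[:,:2]-m)@d; b=(Q[:,:2]-m)@n
    k=abs(b)<0.029; Q=Q[k]
    m,d=pca(Q)
n=np.array([-d[1],d[0]]);a=(Q[:,:2]-m)@d; b=(Q[:,:2]-m)@n
print('roll mask centroid',m,'dir',d,'ang from y deg',np.degrees(np.arctan2(-d[0],d[1])),'ext',a.min(),a.max(),b.min(),b.max())
h,e=np.histogram(a,bins=np.arange(-.11,.11,.005))
for i in range(len(h)):
    s=(a>=e[i])&(a<e[i+1])
    if s.any(): print(round(e[i],3),h[i],'b %.4f %.4f z %.4f'%(b[s].min(),b[s].max(),np.percentile(Q[s,2],90)))
E
python3 m.py
cat > m2.py <<'E'
from h import *
import pickle,sys
c=pickle.load(open(sys.argv[1] if len(sys.argv)>1 else 'top0.pkl','rb')); P=pts(c)
S=P[210:256,110:196].reshape(-1,3)
for lo,hi,nm in [(0.004,0.014,'base'),(0.028,0.05,'bar'),(0.088,0.106,'tops')]:
    Q=S[(S[:,2]>lo)&(S[:,2]<hi)&(S[:,0]>.36)&(S[:,0]<.56)&(S[:,1]>.13)&(S[:,1]<.40)]
    (cx,cy),(w,h),a=cv2.minAreaRect((Q[:,:2]*1000).astype(np.float32)); print(nm,len(Q),cx,cy,w,h,a)
    if nm=='tops':
        for s in (Q[:,1]>.26,Q[:,1]<.26):
            T=Q[s]; print('  ',T.mean(0),cv2.minAreaRect((T[:,:2]*1000).astype(np.float32)),T.min(0),T.max(0))
            ys=np.round(T[:,0]*200)/200
            for y in np.unique(ys): print('      x',y,'z',T[ys==y,2].mean().round(4),'y',T[ys==y,1].min().round(4),T[ys==y,1].max().round(4))
E
python3 m2.py
```

```text
roll mask centroid [ 0.44302938 -0.24670125] dir [-0.39107286  0.92035972] ang from y deg 23.02127220264291 ext -0.10280882169125254 0.08348301554403069 -0.02524948266572382 0.024559371092115898
-0.105 3 b -0.0016 0.0024 z 0.0306
-0.1 5 b -0.0040 0.0040 z 0.0318
-0.095 5 b -0.0023 0.0073 z 0.0327
-0.09 12 b -0.0104 0.0118 z 0.0370
-0.085 12 b -0.0098 0.0107 z 0.0396
-0.08 13 b -0.0111 0.0111 z 0.0373
-0.075 11 b -0.0121 0.0099 z 0.0375
-0.07 15 b -0.0118 0.0116 z 0.0389
-0.065 11 b -0.0113 0.0092 z 0.0398
-0.06 14 b -0.0096 0.0109 z 0.0381
-0.055 11 b -0.0108 0.0085 z 0.0382
-0.05 9 b -0.0076 0.0062 z 0.0344
-0.045 8 b -0.0058 0.0067 z 0.0339
-0.04 8 b -0.0083 0.0055 z 0.0356
-0.035 18 b -0.0241 0.0224 z 0.0514
-0.03 26 b -0.0223 0.0240 z 0.0494
-0.025 29 b -0.0250 0.0246 z 0.0503
-0.02 24 b -0.0230 0.0234 z 0.0500
-0.015 27 b -0.0244 0.0222 z 0.0512
-0.01 26 b -0.0237 0.0238 z 0.0508
-0.005 27 b -0.0252 0.0243 z 0.0506
0.0 27 b -0.0247 0.0231 z 0.0505
0.005 25 b -0.0242 0.0236 z 0.0518
0.01 28 b -0.0224 0.0241 z 0.0535
0.015 27 b -0.0249 0.0229 z 0.0505
0.02 27 b -0.0231 0.0245 z 0.
[... 1312 characters left out ...]
x 0.475 z 0.099 y 0.3285 0.3394
      x 0.48 z 0.0982 y 0.3278 0.3387
   [0.46836677 0.15843302 0.09387961] ((466.3627014160156, 158.3315887451172), (53.409767150878906, 11.84949779510498), 4.850831985473633) [0.43969588 0.15039905 0.08806085] [0.49301217 0.16553916 0.09951718]
      x 0.44 z 0.0933 y 0.1537 0.1607
      x 0.445 z 0.0939 y 0.1504 0.1623
      x 0.45 z 0.0949 y 0.1521 0.1622
      x 0.455 z 0.0943 y 0.1526 0.1621
      x 0.46 z 0.0892 y 0.1574 0.1596
      x 0.47 z 0.0889 y 0.1577 0.1636
      x 0.475 z 0.0945 y 0.1541 0.1648
      x 0.48 z 0.0933 y 0.1539 0.1653
      x 0.485 z 0.0951 y 0.1541 0.1651
      x 0.49 z 0.0948 y 0.1552 0.165
      x 0.495 z 0.0943 y 0.1548 0.1655
```

```bash
python3 -m jog '{"turn":[[0,0,0.9],[0,0,1],[0,0,1],[0,0,1],[0,0,1],[0,0,1],[0,0,1],[0,0,1],[0,0,1],[0,0,1]],"delta_pos":[[0.46,0.545,0],[0.46,0.545,-0.16],[0.46,0.545,-0.18],[0.46,0.545,-0.18],[0.46,0.545,-0.18],[0.46,0.545,-0.18],[0.46,0.545,-0.18],[0.46,0.545,-0.18],[0.46,0.545,-0.18],[0.46,0.545,-0.18]],"hand":[1,1,1,1,1,1,1,1,1,1]}' 60
python3 - <<'E'
from h import *
S=pts(__import__('pickle').load(open('top0.pkl','rb')))[205:260,100:200].reshape(-1,3)
# holder cross-section between brackets in world x, y in .2-.3
S=S[(S[:,1]>.19)&(S[:,1]<.30)]
x=S[:,0]-0.459+np.tan(np.radians(4.7))*(S[:,1]-.245)
for a in np.arange(-.075,.075,.006):
    k=(x>=a)&(x<a+.006); print(round(a+.003,3),np.median(S[k,2]).round(4),np.percentile(S[k,2],90).round(4))
E
```

```text
time: 1.1
ee_pos: [0.4391, -0.2351, 0.1507]
tcp_rot: [-180.0, -0.0, 101.8]
wrist_force: [-0.1, -0.3, 0.0]
opening: 0.0857
-0.072 -0.0004 0.0031
-0.066 0.0001 0.0037
-0.06 0.0012 0.0044
-0.054 -0.0006 0.0034
-0.048 0.0074 0.0111
-0.042 0.0091 0.0124
-0.036 0.0085 0.0129
-0.03 0.0098 0.0392
-0.024 0.0091 0.0383
-0.018 0.008 0.0118
-0.012 0.0086 0.0123
-0.006 0.0085 0.0113
0.0 0.0086 0.0122
0.006 0.0089 0.0127
0.012 0.0085 0.0119
0.018 0.0249 0.031
0.024 0.0273 0.0305
0.03 0.0084 0.0125
0.036 0.0082 0.0123
0.042 0.0014 0.0049
0.048 0.0009 0.0035
0.054 0.0005 0.0044
0.06 0.0004 0.0039
0.066 0.0016 0.0048
0.072 0.0006 0.0036
```

```bash
python3 -m jog '{"turn":[[0,0,0.7],[0,0,0.7],[0,0,0],[0,0,0],[0,0,0],[0,0,0],[0,0,0],[0,0,0],[0,0,0],[0,0,0]],"delta_pos":[[-0.01,-0.024,-0.4],[0,0,-0.5],[0,0,-0.5],[0,0,-0.5],[0,0,-0.5],[0,0,-0.3],[0,0,-0.19],[0,0,0],[0,0,0],[0,0,0]],"hand":[1,1,1,1,1,1,1,1,-1,-1]}' 60; python3 - <<'E'
from h import *
c=snap('side'); save(c['frame'],'s1.png')
c=snap('top'); save(cv2.resize(c['frame'][150:270,270:470],(800,480),interpolation=cv2.INTER_CUBIC),'t1.png')
print(bot.get_obs())
E
```

```text
time: 2.1
ee_pos: [0.4386, -0.238, 0.008]
tcp_rot: [179.9, 0.1, 112.7]
wrist_force: [-0.6, -0.0, 0.1]
opening: 0.0588
{'time': 2.2, 'q': array([-2.84815629e+01, -2.55719938e-01, -2.01408029e+01,  6.99840034e+01,
        1.09766197e-02,  3.88396316e+01]), 'qd': array([ 0.02806175, -0.2210853 ,  0.08352702,  0.25409273, -0.03169543,
        0.1010313 ]), 'joint_efforts': array([-4.88118846e-01, -4.14436519e+01,  4.18826222e+01, -8.24827496e-01,
       -1.49555281e-01, -1.90755090e-03]), 'ee_pos': array([ 0.43885408, -0.23803339,  0.00828264]), 'tcp_rot': array([1.79909349e+02, 9.50852040e-02, 1.12678743e+02]), 'wrist_force': array([1.04168213, 0.78573918, 2.84139549]), 'torque': array([ 0.232646  , -0.13894118,  0.00032266]), 'opening': 0.048512888175932446}
```

View pics/s1.png

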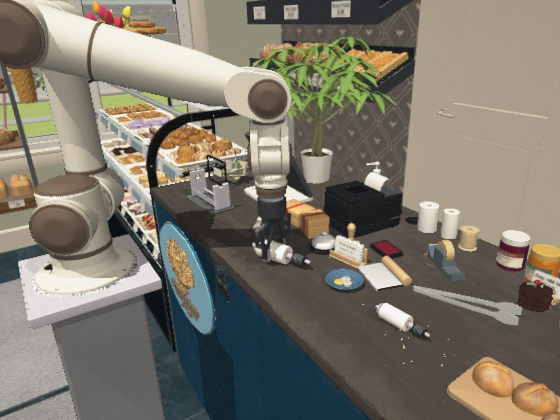

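View pics/t1.png

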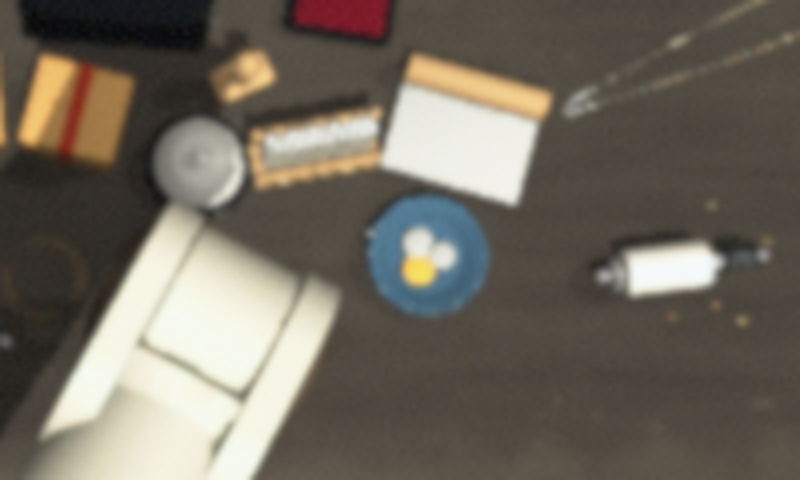

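Gripped, with an opening of 48.5 mm. The side view shows the roll in the hand at (275,245) and the holder at (210,188). I'll check the clearance to the monitor, then lift, carry and slant.

```bash
python3 - <<'E'
from h import *
P=pts(__import__('pickle').load(open('top0.pkl','rb')))[60:200,30:250].reshape(-1,3)
k=(P[:,2]>.1)&(P[:,1]>.02)&(P[:,1]<.45)&(P[:,2]<.7)
Q=P[k]
for z in np.arange(.1,.7,.1):
    q=Q[(Q[:,2]>=z)&(Q[:,2]<z+.1)]
    if len(q): print(round(z,1),len(q),np.percentile(q[:,0],1),q[:,1].min(),q[:,1].max())
E
python3 -m jog '{"turn":[[0,0,0],[0,0,0],[0,0,-0.25],[0,0,-0.25],[0,0,-0.25],[0,0,-0.25],[0,0,-0.25],[0,0,-0.25],[0,0,-0.25],[0,0,-0.25]],"delta_pos":[[0,0,0.5],[0,0,0.8],[0.03,0.3,0.8],[0.03,0.6,0.74],[0.03,0.6,0],[0.03,0.6,0],[0.03,0.6,0],[0.03,0.6,0],[0.03,0.6,0],[0.03,0.6,0]],"hand":[-1,-1,-1,-1,-1,-1,-1,-1,-1,-1]}' 60
```

```text
0.1 1670 0.5566430958928775 0.02001482018347625 0.4499911711189238
0.2 1242 0.6352064000635397 0.02011139077128926 0.39585636132224716
0.3 2946 0.6240299666080587 0.020053594537045083 0.4493158768494266
0.4 5705 0.6484026804235761 0.020184618302379942 0.4077994796921412
time: 3.2
ee_pos: [0.4497, -0.0114, 0.1488]
tcp_rot: [-180.0, -0.0, 96.6]
wrist_force: [1.2, -0.5, -4.3]
opening: 0.0483
```

```bash
python3 -m jog '{"turn":[[-0.214,-0.018,-0.24],[-0.214,-0.018,0],[-0.214,-0.018,0],[-0.214,-0.018,0],[-0.214,-0.018,0],[-0.214,-0.018,0],[-0.214,-0.018,0],[-0.214,-0.018,0],[0,0,0],[0,0,0]],"delta_pos":[[0.03,0.7,0],[0.03,0.7,0],[0.03,0.7,0],[0.03,0.7,0],[0.03,0.7,0],[0.03,0.7,0],[0.01,0.5,0],[0,0.3,0],[0,0,0],[0,0,0]],"hand":[-1,-1,-1,-1,-1,-1,-1,-1,-1,-1]}' 60; python3 - <<'E'
from h import *
import pickle
for n in ('side','top'):
    c=snap(n); pickle.dump(c,open(n+'2.pkl','wb'))
    r=(slice(120,270),slice(140,340)) if n=='side' else (slice(150,270),slice(100,300))
    im=c['frame'][r]; save(cv2.resize(im,(800,im.shape[0]*4),interpolation=cv2.INTER_CUBIC),n+'2.png')
o=bot.get_obs(); print(o['ee_pos'],o['tcp_rot'],o['wrist_force'],o['torque'])
E
```

```text
time: 4.2
ee_pos: [0.4592, 0.2376, 0.1484]
tcp_rot: [-179.9, 13.7, 94.8]
wrist_force: [0.7, -1.2, -5.1]
opening: 0.0483
[0.4594793  0.23667921 0.14888814] [-179.97766147   13.72597799   94.71761585] [-0.41165483  0.17142197 -5.54434071] [0.49166647 0.02994046 0.0015808 ]
```

View pics/side2.png

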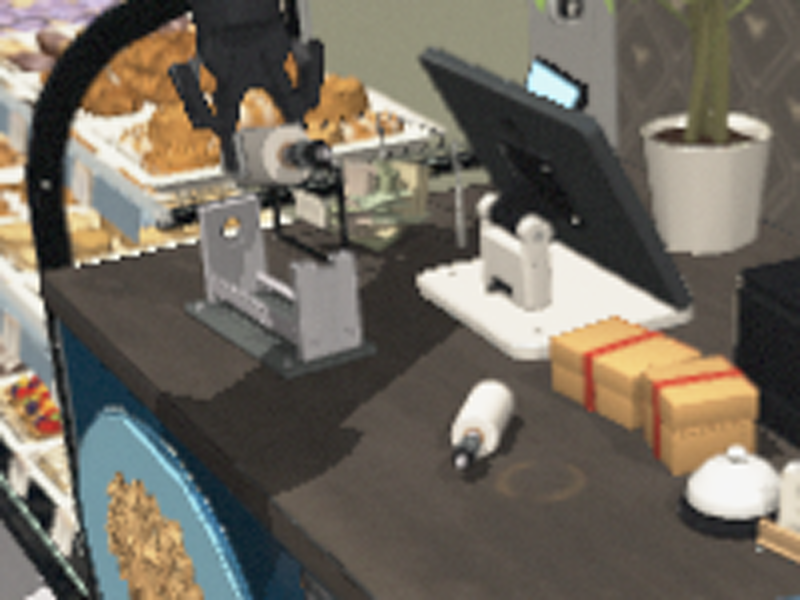

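View pics/top2.png

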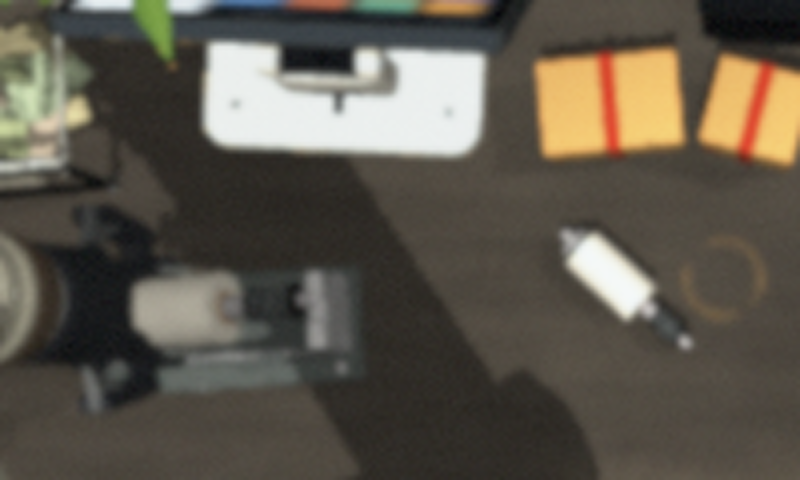

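The side view (4x zoom) shows the roll slanted nose-high above the holder, with the hole at (237,230) and the notch at (325,262). The top view shows the roll lined up between the brackets. I'll check its position against the holder in the same camera frames.

```bash
python3 - <<'E'
from h import *
import pickle
O=np.array([.459,.2452]);t=np.radians(4.7);X=np.array([np.cos(t),np.sin(t)]);Y=np.array([-np.sin(t),np.cos(t)])
def toH(P): q=P[...,:2]-O; return np.stack([q@X,q@Y,P[...,2]],-1)
o=bot.get_obs(); Z=o['ee_pos']; th=toH(Z); print('tcp H',th)
c=pickle.load(open('top2.pkl','rb')); H=toH(pts(c))[210:245,125:190].reshape(-1,3)
# axis expected
a=np.radians(13.7); d=np.array([0,np.cos(a),-np.sin(a)]);u=np.array([0,np.sin(a),np.cos(a)])
C=th+.0016*d+.017*u; print('C exp',C,'pin tip',C+.073*d,'nose',C-.115*d)
for n in('top','side'):
    c=pickle.load(open(n+'2.pkl','rb')); H=toH(pts(c)).reshape(-1,3)
    q=H-C; s=q@d; w=q@u; x=q[:,0]
    k=(abs(s)<.13)&(abs(w)<.032)&(abs(x)<.032)
    s,w,x=s[k],w[k],x[k]
    print(n)
    for e in np.arange(-.12,.09,.01):
        j=(s>=e)&(s<e+.01)
        if j.sum()>2: print('%.3f n%d x %.4f..%.4f med %.4f w %.4f..%.4f'%(e,j.sum(),x[j].min(),x[j].max(),np.median(x[j]),w[j].min(),np.percentile(w[j],92)))
E
```

```text
tcp H [-0.00022049 -0.00853141  0.14888814]
C exp [-0.00022049 -0.00295069  0.16502553] pin tip [-0.00022049  0.0679724   0.14773635] nose [-0.00022049 -0.11467884  0.19226192]
top
-0.120 n6 x -0.0046..0.0032 med 0.0006 w -0.0024..0.0035
-0.110 n30 x -0.0096..0.0095 med -0.0017 w -0.0064..0.0091
-0.100 n34 x -0.0120..0.0104 med -0.0013 w 0.0010..0.0150
-0.090 n31 x -0.0112..0.0114 med -0.0006 w -0.0001..0.0143
-0.080 n29 x -0.0125..0.0094 med -0.0020 w -0.0049..0.0144
-0.070 n20 x -0.0120..0.0096 med -0.0038 w -0.0007..0.0121
-0.060 n19 x -0.0084..0.0056 med -0.0029 w 0.0006..0.0096
-0.050 n134 x -0.0240..0.0234 med -0.0023 w -0.0195..0.0237
-0.040 n58 x -0.0257..0.0243 med -0.0021 w 0.0011..0.0253
-0.030 n62 x -0.0255..0.0221 med -0.0038 w 0.0003..0.0257
-0.020 n90 x -0.0302..0.0320 med -0.0016 w -0.0121..0.0268
-0.010 n69 x -0.0319..0.0312 med -0.0020 w -0.0126..0.0252
-0.000 n42 x -0.0232..0.0235 med 0.0039 w 0.0066..0.0258
0.010 n5 x -0.0088..0.0195 med 0.0164 w 0.0092..0.0203
side
-0.120 n7 x -0.0068..0.0002 med -0.0028 w -0.0037..0.0035
-0.110 n21 x -0.0149..0.0069 med -0.0079 w -0.0104..0.0077
-0.100 n20 x -0.0162..0.0047 med -0.0079 w -0.0132..0.0085
-0.090 n9 x -0.0150..-0.0031 med -0.0107 w -0.0122..0.0105
-0.080 n13 x -0.0160..-0.0051 med -0.0112 w -0.0120..0.0110
-0.070 n3 x -0.0131..-0.0082 med -0.0107 w -0.0006..0.0080
-0.060 n6 x -0.0221..-0.0071 med -0.0099 w -0.0121..0.0115
-0.050 n98 x -0.0309..0.0148 med -0.0096 w -0.0255..0.0190
-0.040 n26 x -0.0298..0.0129 med -0.0204 w -0.0241..0.0151
-0.030 n19 x -0.0290..-0.0057 med -0.0231 w -0.0255..0.0217
-0.020 n38 x -0.0303..0.0307 med -0.0238 w -0.0252..0.0249
-0.010 n31 x -0.0312..0.0318 med -0.0143 w -0.0249..0.0292
-0.000 n9 x -0.0305..0.0236 med -0.0139 w -0.0250..0.0295
0.020 n5 x -0.0187..-0.0050 med -0.0093 w -0.0253..0.0229
0.030 n7 x -0.0286..-0.0035 med -0.0198 w -0.0248..0.0124
0.040 n4 x -0.0267..-0.0083 med -0.0252 w -0.0249..-0.0045
```

```bash
cat >> h.py <<'E'
O=np.array([.459,.2452]);_t=np.radians(4.7);X=np.array([np.cos(_t),np.sin(_t)]);Y=np.array([-np.sin(_t),np.cos(_t)])
def toH(P): q=P[...,:2]-O; return np.stack([q@X,q@Y,P[...,2]],-1)
def toW(h): return np.append(O+h[0]*X+h[1]*Y,h[2])
E
python3 - <<'E'
from h import *
import pickle
c=pickle.load(open('side2.pkl','rb')); H=toH(pts(c)).reshape(-1,3)
R=(abs(H[:,0])<.06)&(abs(H[:,1])<.13)
H=H[R]
# notch bracket outer face (y~-94), hole bracket inner face (y~82), left edges
for nm,lo,hi in(('notch outer',-.11,-.088),('hole inner',.07,.09)):
    k=(H[:,1]>lo)&(H[:,1]<hi)&(H[:,2]>.02)&(H[:,2]<.085)
    Q=H[k]; print(nm,k.sum(),'y med',np.median(Q[:,1]),'x',np.percentile(Q[:,0],[1,99]), 'slope',np.polyfit(Q[:,0],Q[:,1],1))
k=(H[:,1]>-.11)&(H[:,1]<-.07)
Q=H[k]
for e in np.arange(-.036,.036,.004):
    j=(Q[:,0]>=e)&(Q[:,0]<e+.004)
    if j.any(): print('%.3f z98 %.4f'%(e,np.percentile(Q[j,2],98)))
k=(H[:,1]>.07)&(H[:,1]<.1); Q=H[k]; print('hole br zmax',np.percentile(Q[:,2],98),'x',np.percentile(Q[:,0],[1,99]))
print('project hole/notch/pocket in side crop:')
for p in ([0,.082,.074],[0,-.082,.085],[0,-.094,.094]): 
    u,v=proj(c,toW(np.array(p))); print(p,(u-140)*4,(v-120)*4)
im=c['frame'][155:225,180:240].copy(); save(cv2.resize(im,(720,840)[:2] if False else (514,600),interpolation=cv2.INTER_CUBIC),'holder_s.png')
E
```

```text
notch outer 264 y med -0.09272373874033821 x [-0.03135091  0.02489701] slope [-0.01028722 -0.09301098]
hole inner 224 y med 0.08334622930074514 x [-0.03077139  0.02730855] slope [-0.00325645  0.08276444]
-0.036 z98 0.0231
-0.032 z98 0.0930
-0.028 z98 0.0914
-0.024 z98 0.0940
-0.020 z98 0.1847
-0.016 z98 0.1922
-0.012 z98 0.1945
-0.008 z98 0.1955
-0.004 z98 0.1978
-0.000 z98 0.1962
0.004 z98 0.1817
0.008 z98 0.0931
0.012 z98 0.0911
0.016 z98 0.0947
0.020 z98 0.0908
0.024 z98 0.0847
0.028 z98 0.0086
0.032 z98 0.0080
hole br zmax 0.6065916794430257 x [-0.05972074  0.02729558]
project hole/notch/pocket in side crop:
[0, 0.082, 0.074] 233.38470665159844 228.9823958096456
[0, -0.082, 0.085] 320.05623824818895 265.34637589131034
[0, -0.094, 0.094] 326.1463533330318 259.06670955253617
```

View pics/holder_s.png

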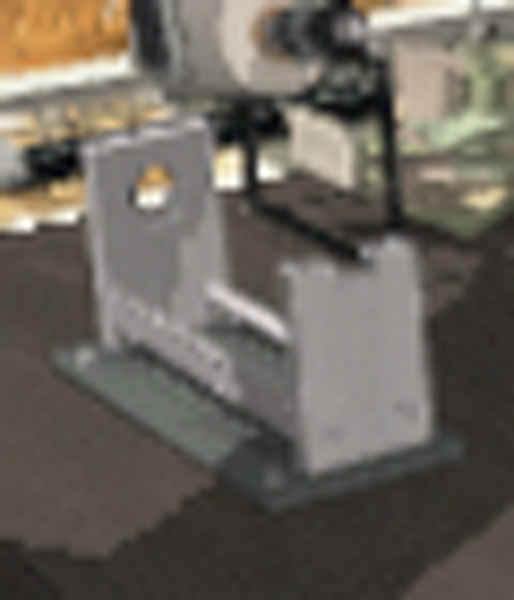

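```bash
python3 -m jog '{"turn":[[0,0,0],[0,0,0],[0,0,0],[0,0,0],[0,0,0],[0,0,0],[0,0,0],[0,0,0],[0,0,0],[0,0,0]],"delta_pos":[[0.016,0.042,-0.184],[0,0,-0.2],[0,0,-0.2],[0,0,-0.2],[0,0,-0.2],[0,0,-0.2],[0,0,-0.2],[0,0,0],[0,0,0],[0,0,0]],"hand":[-1,-1,-1,-1,-1,-1,-1,-1,-1,-1]}' 60; cat > look.py <<'E'
from h import *
import pickle,sys
k=sys.argv[1]
c=snap('side'); pickle.dump(c,open('side%s.pkl'%k,'wb'))
save(cv2.resize(c['frame'][145:225,170:250],(600,600),interpolation=cv2.INTER_CUBIC),'side%s.png'%k)
c=snap('top'); pickle.dump(c,open('top%s.pkl'%k,'wb'))
save(cv2.resize(c['frame'][200:260,105:205],(800,480),interpolation=cv2.INTER_CUBIC),'top%s.png'%k)
o=bot.get_obs(); print(o['time'],toH(o['ee_pos']),o['ee_pos'],o['tcp_rot'],o['wrist_force'],o['torque'],o['opening'])
E
python3 look.py 3
```

```text
time: 5.3
ee_pos: [0.4605, 0.2396, 0.0801]
tcp_rot: [180.0, 13.7, 94.7]
wrist_force: [-0.5, -0.5, -4.4]
opening: 0.0484
5.4 [ 0.0010939  -0.00565613  0.08012132] [0.46055367 0.23965252 0.08012132] [179.96959774  13.71775963  94.74720444] [-0.61477135  0.90203763 -5.01772452] [ 0.55305676  0.04555249 -0.00354977] 0.04834725370295756
```

View pics/side3.png

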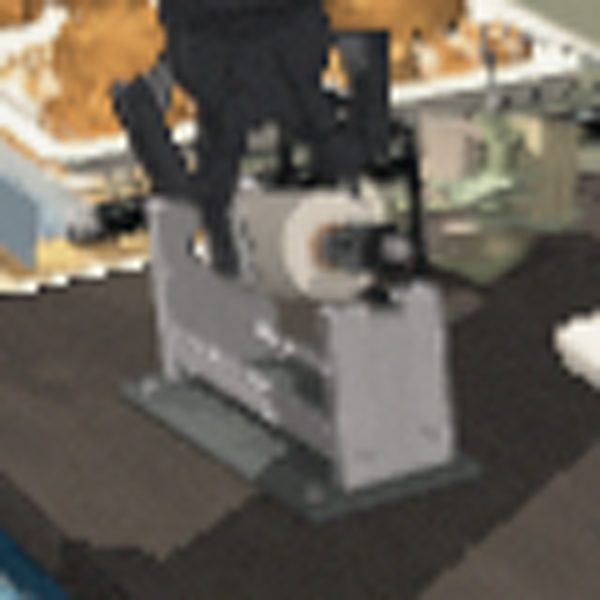

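View pics/top3.png

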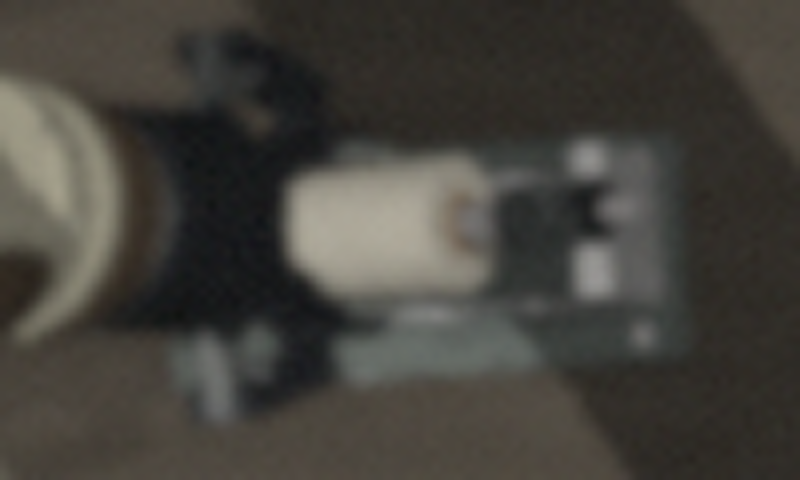

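The slanted roll sits between the brackets. The nose, at (620,208) in the top zoom, is centred over the notch between the bracket tops at (590,160) and (593,268). The hole itself is hidden, so I'll insert along the spindle axis and watch the force.

```bash
python3 -m jog '{"turn":[[0,0,0],[0,0,0],[0,0,0],[0,0,0],[0,0,0],[0,0,0],[0,0,0],[0,0,0],[0,0,0],[0,0,0]],"delta_pos":[[-0.003,0.03,-0.007],[-0.003,0.03,-0.007],[-0.003,0.03,-0.007],[-0.003,0.03,-0.007],[-0.003,0.03,-0.007],[-0.003,0.03,-0.007],[-0.003,0.03,-0.007],[-0.003,0.03,-0.007],[-0.003,0.03,-0.007],[-0.003,0.03,-0.007]],"hand":[-1,-1,-1,-1,-1,-1,-1,-1,-1,-1]}' 60; python3 -c "
from h import *
o=bot.get_obs(); print(o['time'],toH(o['ee_pos']),o['tcp_rot'],o['wrist_force'],o['torque'])"
```

```text
time: 6.4
ee_pos: [0.4588, 0.2546, 0.076]
tcp_rot: [-180.0, 13.7, 94.8]
wrist_force: [-0.0, 0.3, -5.5]
opening: 0.0482
6.4 [0.0005436  0.00934769 0.07604208] [-179.98160397   13.74382046   94.753259  ] [-0.03100246  0.3454326  -5.50685342] [0.43596809 0.08332199 0.03661713]
```

```bash
python3 -m jog '{"turn":[[0,0,0],[0,0,0],[0,0,0],[0,0,0],[0,0,0],[0,0,0],[0,0,0],[0,0,0],[0,0,0],[0,0,0]],"delta_pos":[[-0.001,0.016,-0.004],[-0.001,0.016,-0.004],[-0.001,0.016,-0.004],[-0.001,0.016,-0.004],[-0.001,0.016,-0.004],[-0.001,0.016,-0.004],[-0.001,0.016,-0.004],[-0.001,0.016,-0.004],[-0.001,0.016,-0.004],[0,0,0]],"hand":[-1,-1,-1,-1,-1,-1,-1,-1,-1,-1]}' 60; python3 -c "
from h import *
o=bot.get_obs(); print(o['time'],toH(o['ee_pos']),o['tcp_rot'],o['wrist_force'],o['torque'])"
```

```text
time: 7.4
ee_pos: [0.4583, 0.2617, 0.0743]
tcp_rot: [-180.0, 13.7, 94.8]
wrist_force: [0.6, 0.1, -4.8]
opening: 0.0485
7.4 [0.00069381 0.01653322 0.07425166] [-179.98390727   13.74448919   94.75924179] [ 0.62158379  0.07383166 -4.827953  ] [0.41174303 0.00096012 0.02746588]
```

```bash
python3 look.py 4; python3 - <<'E'
from h import *
import pickle
a=np.radians(13.72); d=np.array([0,np.cos(a),-np.sin(a)]);u=np.array([0,np.sin(a),np.cos(a)])
for k,th in (('2',[-.0002,-.0085,.1489]),('3',[.0011,-.0057,.0801]),('4',toH(bot.get_obs()['ee_pos']))):
  C=np.array(th)+.0016*d+.017*u
  for n in('top','side'):
    c=pickle.load(open(n+k+'.pkl','rb')); H=toH(pts(c)).reshape(-1,3)
    q=H-C; s=q@d; w=q@u; x=q[:,0]
    j=(abs(s)<.14)&(abs(w)<.02)&(abs(x+(0.003 if n=='side' else 0))<.009)&(H[:,2]>.102)
    s1=np.sort(s[j])
    j2=(abs(w)<.03)&(abs(x+(0.003 if n=='side' else 0))<.03)&((abs(w)>.0145)|(abs(x)>.016))&(s<-.02)&(s>-.08)
    print(k,n,'nose min s',s1[:4].round(4),'paper end',np.percentile(s[j2],[1,3,5,10,20]).round(4),j2.sum())
    # nose axis height & x
    jj=j&(s<-.106); print('   nose x med',np.median(x[jj]).round(4),'w',w[jj].min().round(4),w[jj].max().round(4))
E
```

```text
7.5 [0.00067301 0.01644533 0.07423884] [0.45832324 0.26164518 0.07423884] [-179.97994464   13.74713618   94.75762153] [-0.52455137  0.25391952 -4.1527477 ] [ 0.44153069  0.01187064 -0.01829072] 0.04836982190404064
2 top nose min s [-0.114  -0.1138 -0.1134 -0.1124] paper end [-0.0482 -0.0452 -0.0447 -0.0445 -0.0433] 196
   nose x med 0.0006 w -0.0025 0.0082
2 side nose min s [-0.1204 -0.1139 -0.1138 -0.1137] paper end [-0.0531 -0.0494 -0.049  -0.0474 -0.0453] 108
   nose x med -0.0045 w -0.0037 0.0036
3 top nose min s [-0.1155 -0.1143 -0.1141 -0.1128] paper end [-0.0796 -0.0786 -0.0682 -0.0453 -0.0445] 187
   nose x med -0.0013 w -0.0031 0.008
3 side nose min s [-0.1179 -0.114  -0.113  -0.1129] paper end [-0.0766 -0.051  -0.05   -0.0489 -0.0465] 109
   nose x med -0.0043 w -0.0038 0.0098
4 top nose min s [-0.1176 -0.1147 -0.1145 -0.113 ] paper end [-0.0757 -0.0464 -0.0456 -0.0447 -0.0436] 178
   nose x med 0.0002 w -0.0017 0.006
4 side nose min s [-0.1196 -0.1178 -0.1146 -0.1141] paper end [-0.0508 -0.0501 -0.0494 -0.0476 -0.0465] 103
   nose x med -0.0048 w -0.0106 0.0105
```

View pics/side4.png

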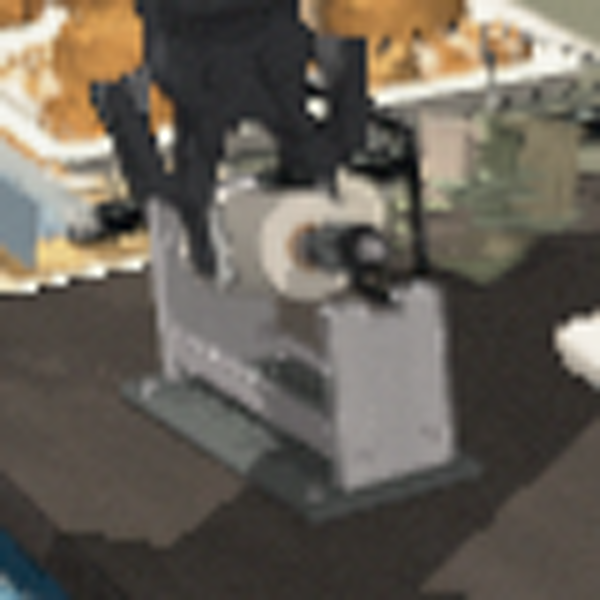

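View pics/top4.png

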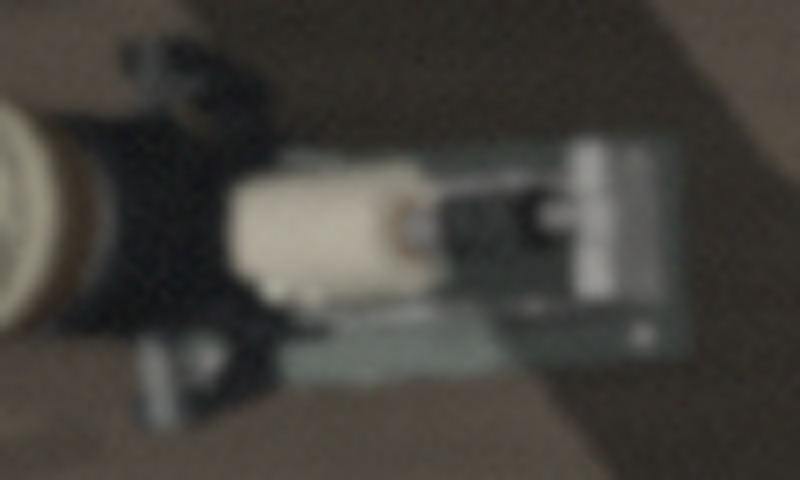

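The pin is about 11 mm into the hole with no contact force. In the top zoom the nose, at (560,215), heads for the middle of the notch bracket. Now I'll lower the nose end into the notch.

```bash
python3 -m jog '{"turn":[[0.123,0.01,0],[0.123,0.01,0],[0.123,0.01,0],[0.123,0.01,0],[0.123,0.01,0],[0.123,0.01,0],[0.123,0.01,0],[0.123,0.01,0],[0,0,0],[0,0,0]],"delta_pos":[[-0.0005,0.007,-0.03],[-0.0005,0.007,-0.03],[-0.0005,0.007,-0.03],[-0.0005,0.007,-0.03],[-0.0005,0.007,-0.03],[-0.0005,0.007,-0.03],[-0.0005,0.007,-0.03],[-0.0005,0.007,-0.03],[0,0,0],[0,0,0]],"hand":[-1,-1,-1,-1,-1,-1,-1,-1,-1,-1]}' 60; python3 look.py 5; python3 - <<'E'
from h import *
import pickle
o=bot.get_obs()
a=np.radians(o['tcp_rot'][1]); d=np.array([0,np.cos(a),-np.sin(a)]);u=np.array([0,np.sin(a),np.cos(a)])
C=toH(o['ee_pos'])+.0016*d+.017*u
print('C',C,'pin',C+.073*d,'nose',C-.115*d)
for n in('top','side'):
    c=pickle.load(open(n+'5.pkl','rb')); H=toH(pts(c)).reshape(-1,3)
    q=H-C; s=q@d; w=q@u; x=q[:,0]
    for lo,hi in((-.116,-.103),(-.1,-.066)):
        j=(s>lo)&(s<hi)&(abs(w)<.02)&(abs(x+(0.003 if n=='side' else 0))<.015)
        print(n,lo,j.sum(),'x',np.percentile(x[j],[2,50,98]).round(4),'w',np.percentile(w[j],[2,98]).round(4))
E
```

```text
time: 8.5
ee_pos: [0.4582, 0.2643, 0.0624]
tcp_rot: [180.0, 5.8, 94.7]
wrist_force: [0.6, 0.4, -4.7]
opening: 0.0481
8.6 [0.00073231 0.01924024 0.0623543 ] [0.45815333 0.26443555 0.0623543 ] [179.99878884   5.86309965  94.75469894] [ 0.03302209 -0.47692725 -3.95813805] [ 0.04623594 -0.00201934 -0.08066662] 0.04854389819928927
C [0.00073231 0.02256846 0.07910193] pin [0.00073231 0.09518658 0.07164484] nose [ 0.00073231 -0.09182996  0.09084939]
top -0.116 57 x [-0.0126 -0.0003  0.0143] w [-0.0171  0.0083]
top -0.1 94 x [-0.0123 -0.0015  0.0107] w [0.0002 0.0155]
side -0.116 48 x [-0.0161 -0.0024  0.0119] w [-0.0193  0.0106]
side -0.1 31 x [-0.016  -0.0099  0.0054] w [-0.0012  0.0121]
```

View pics/side5.png

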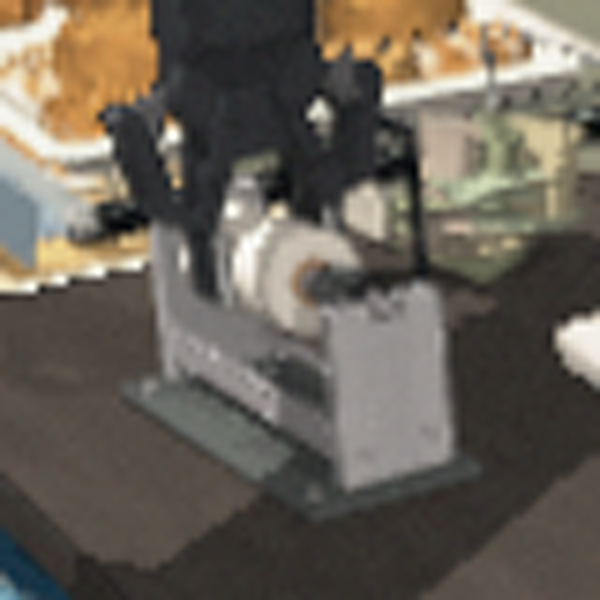

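View pics/top5.png

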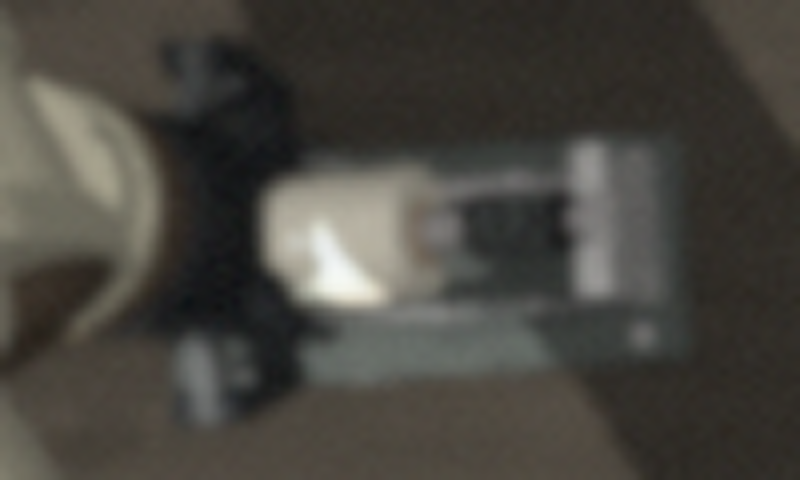

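```bash
python3 -m jog '{"turn":[[0.02,0.002,0],[0.02,0.002,0],[0,0,0],[0,0,0],[0,0,0],[0,0,0],[0,0,0],[0,0,0],[0,0,0],[0,0,0]],"delta_pos":[[0,0,-0.012],[0,0,-0.012],[0,0,0],[0,0,0],[0,0,0],[0,0,0],[0,0,0],[0,0,0],[0,0,0],[0,0,0]],"hand":[-1,-1,-1,0.16,0.2,0.25,0.3,0.4,0.6,0.8]}'; python3 look.py 6
```

```text
time: 9.6
ee_pos: [0.4582, 0.2645, 0.0611]
tcp_rot: [-180.0, 5.5, 94.8]
wrist_force: [0.6, 0.5, 0.8]
opening: 0.0769
9.7 [0.00074075 0.01925914 0.06112133] [0.45816019 0.26445507 0.06112133] [-179.99783706    5.5237311    94.75272093] [-0.5187003   0.7721308  -0.52574953] [0.09114897 0.02048698 0.00374101] 0.0768150304919982
```

View pics/side6.png

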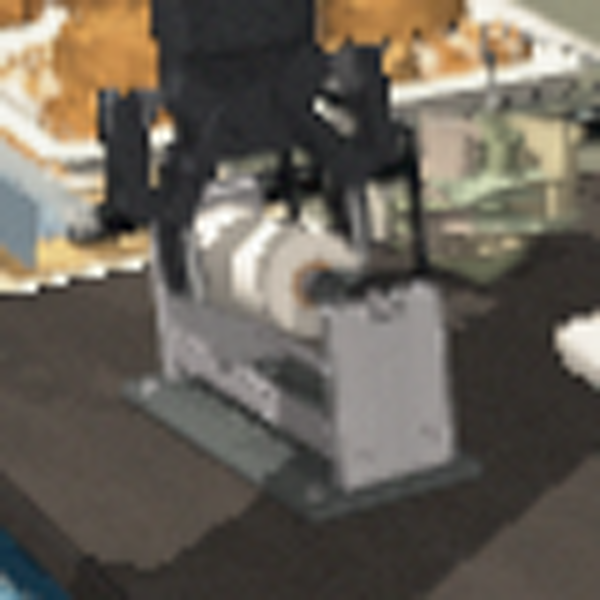

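View pics/top6.png

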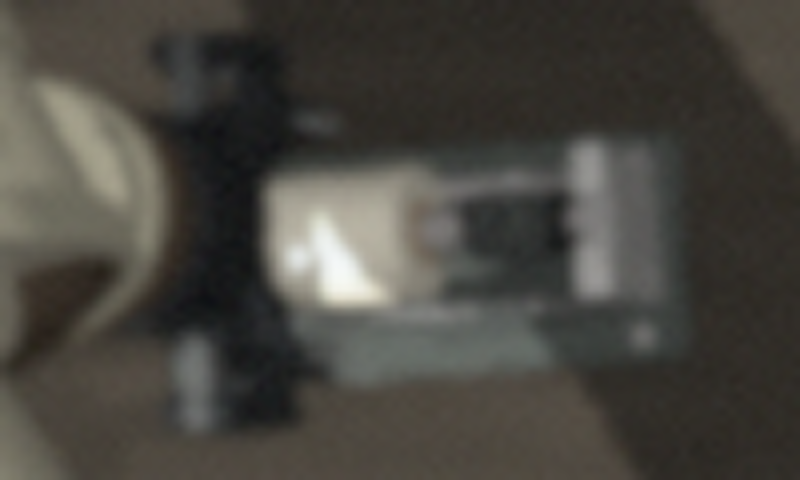

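The side zoom shows the nose lying in the notch at (383,298) and the hand open, clear of the roll. I'll slide the open hand along the spindle to the collar.

```bash
python3 -m jog '{"turn":[[0,0,0],[0,0,0],[0,0,0],[0,0,0],[0,0,0],[0,0,0],[0,0,0],[0,0,0],[0,0,0],[0,0,0]],"delta_pos":[[0,0,0],[0,0,0.1],[0.016,-0.2,0.086],[0.016,-0.2,0],[0.016,-0.2,0],[0.016,-0.2,0],[0.016,-0.2,0],[0.016,-0.2,0],[0.016,-0.2,0],[0.016,-0.22,0]],"hand":[1,1,1,1,1,1,1,1,1,1]}'; python3 look.py 7
python3 - <<'E'
from h import *
import pickle
for n in('top','side'):
    c=pickle.load(open(n+'7.pkl','rb')); H=toH(pts(c)).reshape(-1,3)
    for lo in np.arange(-.1,.03,.006):
        xo=-.003 if n=='side' else 0
        j=(H[:,1]>=lo)&(H[:,1]<lo+.006)&(abs(H[:,0]-xo)<.013)&(H[:,2]>.05)&(H[:,2]<.11)
        if j.sum()>2: print(n,round(lo,3),j.sum(),'z',np.percentile(H[j,2],[50,95]).round(4),'x',np.percentile(H[j,0],[3,97]).round(4))
E
```

```text
time: 10.7
ee_pos: [0.4646, 0.1826, 0.0704]
tcp_rot: [-180.0, 5.5, 94.8]
wrist_force: [-0.7, -0.6, -0.3]
opening: 0.0853
10.8 [ 0.00043382 -0.06325236  0.07045645] [0.46461516 0.18219587 0.07045645] [-179.99385943    5.53393262   94.68205319] [-0.37739126  0.26863647 -0.24108864] [ 0.12014844 -0.01087611 -0.02666303] 0.0858296451366433
top -0.094 41 z [0.0839 0.0961] x [-0.0117  0.0115]
top -0.088 17 z [0.093  0.0973] x [-0.0114  0.0119]
top -0.082 22 z [0.094 0.1  ] x [-0.009   0.0108]
top -0.076 17 z [0.0979 0.1032] x [-0.0106  0.0099]
top -0.07 14 z [0.0993 0.1031] x [-0.0103  0.0102]
top -0.064 18 z [0.0978 0.1023] x [-0.0098  0.0097]
top -0.058 6 z [0.0956 0.0971] x [-0.0095  0.0089]
side -0.1 22 z [0.0637 0.0827] x [-0.0139  0.009 ]
side -0.094 60 z [0.0712 0.0906] x [-0.0156  0.0087]
side -0.088 12 z [0.0917 0.0964] x [-0.0103  0.0082]
side -0.082 13 z [0.094  0.1001] x [-0.0147  0.0083]
side -0.076 7 z [0.0958 0.1011] x [-0.0116  0.0051]
side -0.07 4 z [0.0938 0.0983] x [-0.0151 -0.0075]
side -0.064 5 z [0.0965 0.0986] x [-0.013   0.0016]
side -0.058 5 z [0.0955 0.0983] x [-0.0116 -0.0046]
side -0.052 5 z [0.0907 0.0959] x [-0.0134 -0.0072]
side -0.034 7 z [0.085  0.0914] x [-0.0111 -0.0034]
side -0.028 29 z [0.0875 0.1041] x [-0.0141  0.0097]
side -0.022 33 z [0.0959 0.1053] x [-0.0151  0.0081]
side -0.016 3 z [0.103  0.1048] x [-0.0144 -0.0071]
side -0.01 4 z [0.1039 0.1062] x [-0.0145  0.0044]
side 0.002 3 z [0.1033 0.1047] x [-0.0095  0.0002]
```

View pics/side7.png

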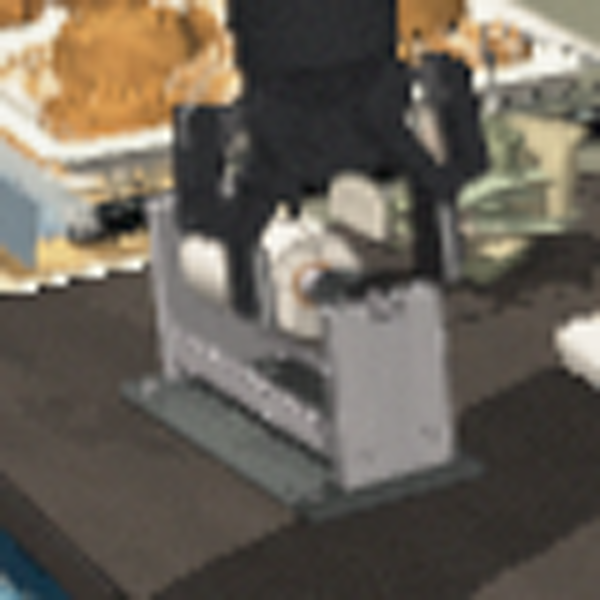

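View pics/top7.png

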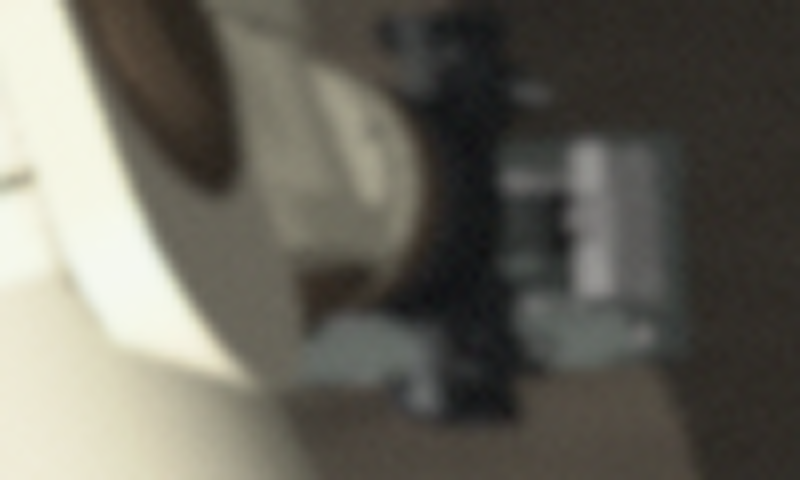

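Fingers straddle the collar. In the top zoom the collar's outer end is at (560,215), just inside the notch bracket, and its axis is about 87 mm up. Closing.

```bash
python3 -m jog '{"turn":[[0,0,0],[0,0,0],[0,0,0],[0,0,0],[0,0,0],[0,0,0],[0,0,0],[0,0,0],[0,0,0],[0,0,0]],"delta_pos":[[0,0,0],[0,0,0],[0,0,0],[0,0,0],[0,0,0],[0,0,0],[0,0,0],[0,0,0],[0,0,0],[0,0,0]],"hand":[-1,-1,-1,-1,-1,-1,-1,-1,-1,-1]}' 50; python3 look.py 8
```

```text
time: 11.8
ee_pos: [0.4646, 0.1837, 0.0705]
tcp_rot: [180.0, 5.5, 94.8]
wrist_force: [0.1, 2.8, 1.7]
opening: 0.0224
11.9 [ 0.00051432 -0.06180726  0.07046055] [0.46457698 0.18364272 0.07046055] [179.99778171   5.50223914  94.75942942] [-2.27125423  2.84463902  2.3919768 ] [0.7154687  0.13985026 0.01327872] 0.022597263741254352
```

View pics/side8.png

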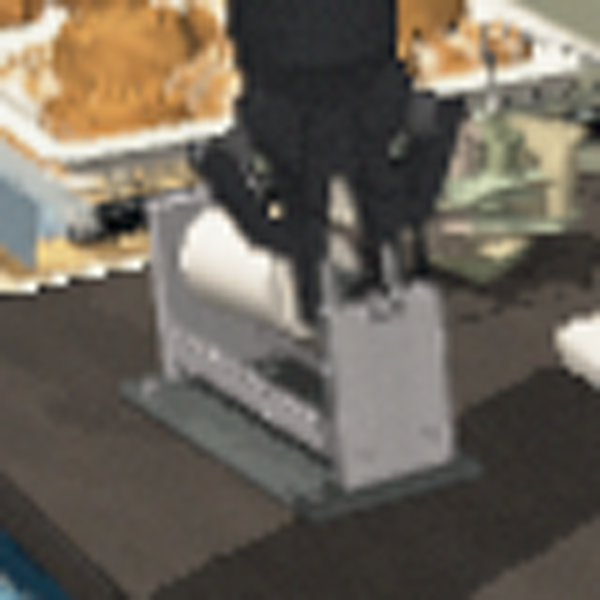

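View pics/top8.png

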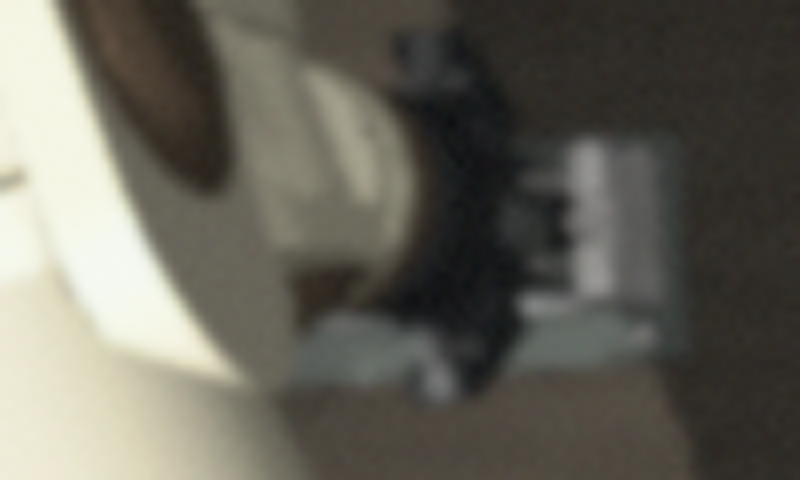

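```bash
python3 -m jog '{"turn":[[0,0,0],[0,0,0],[0,0,0],[0,0,0],[0,0,0],[0,0,0],[0,0,0],[0,0,0],[0,0,0],[0,0,0]],"delta_pos":[[-0.0025,0.03,-0.003],[-0.0025,0.03,-0.003],[-0.0025,0.03,-0.003],[-0.0025,0.03,-0.003],[-0.0025,0.03,-0.003],[-0.0025,0.03,-0.003],[-0.0025,0.03,-0.003],[-0.0025,0.03,-0.003],[0,0,0],[0,0,0]],"hand":[-1,-1,-1,-1,-1,-1,-1,-1,-1,-1]}' 50; python3 look.py 9
python3 - <<'E'
from h import *
import pickle
for k in '789':
  c=pickle.load(open('top%s.pkl'%k,'rb')); H=toH(pts(c)).reshape(-1,3)
  j=(H[:,2]>.084)&(H[:,2]<.11)&(abs(H[:,0])<.012)&(H[:,1]<-.06)&(H[:,1]>-.1)
  Q=H[j]
  for lo in np.arange(-.1,-.06,.004):
    q=Q[(Q[:,1]>=lo)&(Q[:,1]<lo+.004)]
    if len(q): print(k,round(lo,3),len(q),'zmed %.4f max %.4f'%(np.median(q[:,2]),q[:,2].max()))
E
```

```text
time: 12.9
ee_pos: [0.4632, 0.1947, 0.0684]
tcp_rot: [-179.9, 5.6, 94.7]
wrist_force: [2.4, -5.6, -1.7]
opening: 0.0229
13.0 [ 8.17518707e-05 -5.07212308e-02  6.84190275e-02] [0.4632375  0.19465602 0.06841903] [-179.92422624    5.62798492   94.71923399] [ 0.72574072 -5.05579841 -2.43397822] [-0.8318765  -0.17636123 -0.10197513] 0.02254358711527337
7 -0.096 5 zmed 0.0853 max 0.0930
7 -0.092 14 zmed 0.0914 max 0.1013
7 -0.088 14 zmed 0.0926 max 0.0975
7 -0.084 9 zmed 0.0933 max 0.0973
7 -0.08 14 zmed 0.0932 max 0.1049
7 -0.076 11 zmed 0.0976 max 0.1030
7 -0.072 12 zmed 0.0986 max 0.1040
7 -0.068 8 zmed 0.0997 max 0.1010
7 -0.064 11 zmed 0.0974 max 0.1031
8 -0.096 5 zmed 0.0861 max 0.0926
8 -0.092 10 zmed 0.0900 max 0.0944
8 -0.088 13 zmed 0.0941 max 0.1011
8 -0.084 10 zmed 0.0920 max 0.0958
8 -0.08 12 zmed 0.0935 max 0.1022
8 -0.076 14 zmed 0.0975 max 0.1003
8 -0.072 10 zmed 0.0998 max 0.1039
8 -0.068 9 zmed 0.0979 max 0.1021
8 -0.064 11 zmed 0.0988 max 0.1029
9 -0.096 4 zmed 0.0853 max 0.0935
9 -0.092 6 zmed 0.0889 max 0.0979
9 -0.088 9 zmed 0.0876 max 0.0982
9 -0.084 10 zmed 0.0896 max 0.0964
9 -0.08 4 zmed 0.0907 max 0.0936
9 -0.076 3 zmed 0.0921 max 0.0924
9 -0.072 7 zmed 0.0925 max 0.0952
9 -0.068 16 zmed 0.0946 max 0.1004
9 -0.064 8 zmed 0.0974 max 0.1036
```

View pics/side9.png

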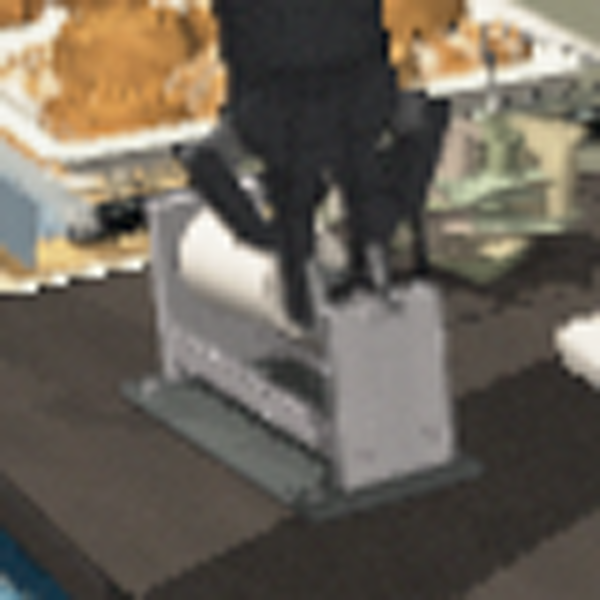

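View pics/top9.png

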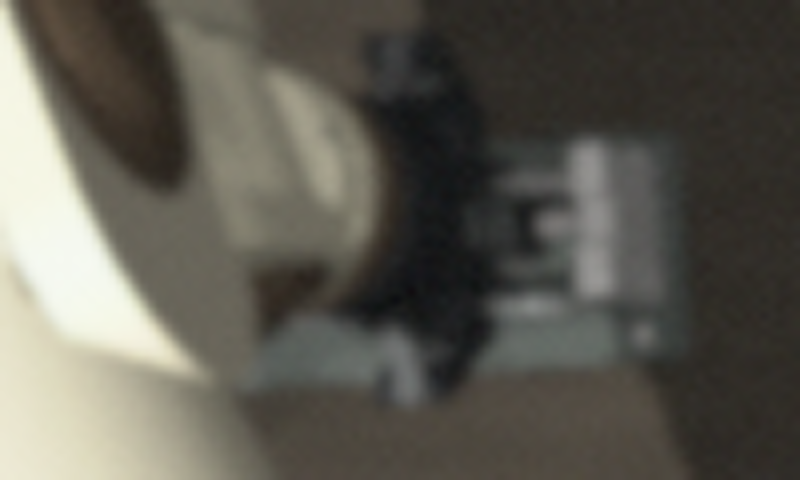

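```bash
python3 -m jog '{"turn":[[0,0,0],[0,0,0],[0,0,0],[0.087,0.007,0],[0.087,0.007,0],[0.087,0.007,0],[0,0,0],[0,0,0],[0,0,0],[0,0,0]],"delta_pos":[[-0.0012,0.015,-0.0015],[-0.0012,0.015,-0.0015],[0,0,0],[0,0.004,-0.035],[0,0.004,-0.035],[0,0.004,-0.035],[0,0,0],[0,0,0],[0,0,0],[0,0,0]],"hand":[-1,-1,-1,-1,-1,-1,-1,-1,-1,-1]}' 50; python3 look.py 10
```

```text
time: 14.0
ee_pos: [0.4631, 0.1967, 0.063]
tcp_rot: [-179.9, 3.5, 94.7]
wrist_force: [0.6, -6.4, -2.5]
opening: 0.0227
14.1 [ 7.28397467e-05 -4.86975475e-02  6.29837458e-02] [0.4630628  0.19667217 0.06298375] [-179.9241837     3.53945899   94.71196749] [ 0.74956303 -5.53753609 -2.12322475] [-0.9162271  -0.10988317 -0.07223857] 0.02211060604937114
```

View pics/side10.png

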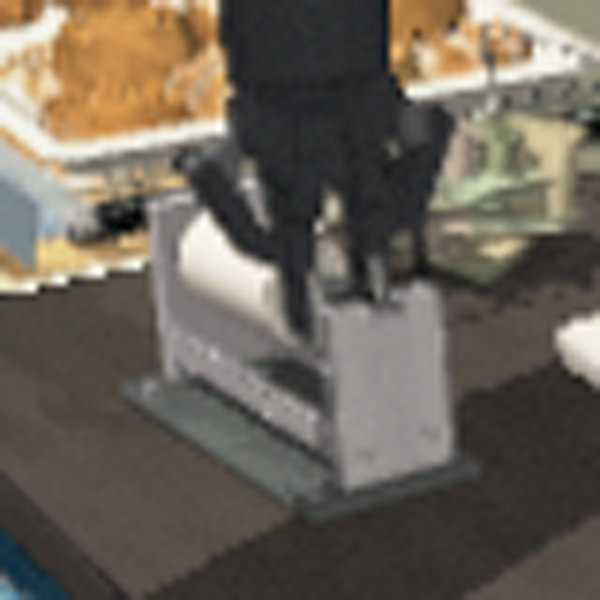

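View pics/top10.png

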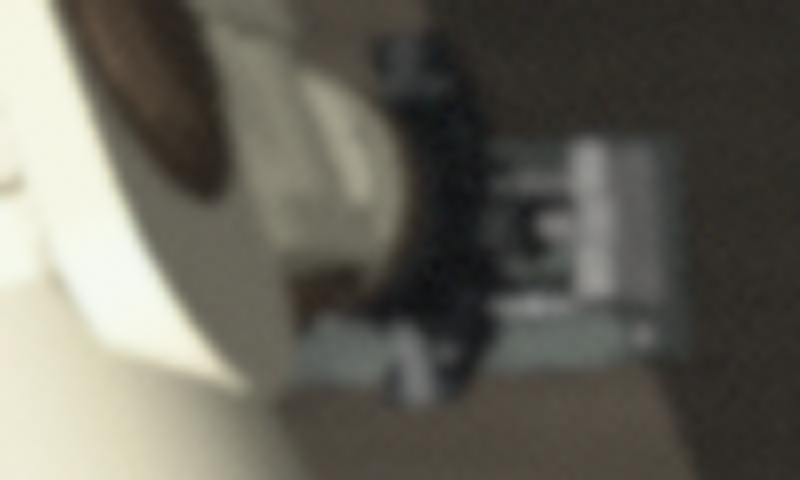

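The nose is past the notch floor with no upward force, so it is sliding down the inner face. I'll go on to level.

```bash
python3 -m jog '{"turn":[[0.088,0.007,0],[0.088,0.007,0],[0.088,0.007,0],[0.088,0.007,0],[0.088,0.007,0],[0,0,0],[0,0,0],[0,0,0],[0,0,0],[0,0,0]],"delta_pos":[[0,0.004,-0.035],[0,0.004,-0.035],[0,0.004,-0.035],[0,0.004,-0.035],[0,0.004,-0.035],[0,0,0],[0,0,0],[0,0,0],[0,0,0],[0,0,0]],"hand":[-1,-1,-1,-1,-1,-1,-1,-1,-1,-1]}' 50; python3 look.py 11
```

```text
time: 15.1
ee_pos: [0.463, 0.1977, 0.0542]
tcp_rot: [-179.9, -0.0, 94.7]
wrist_force: [0.7, -4.8, -2.3]
opening: 0.0226
15.2 [ 0.00010061 -0.04763133  0.05419142] [0.46300311 0.19773708 0.05419142] [-1.79930067e+02 -4.78204895e-03  9.47108937e+01] [ 0.15312027 -5.17429217 -2.05968577] [-0.88545102 -0.1043351  -0.0534822 ] 0.022656132168248917
```

View pics/side11.png

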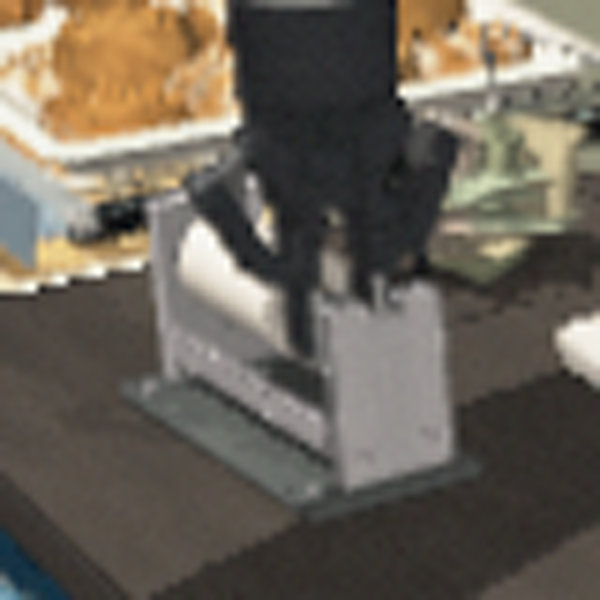

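View pics/top11.png

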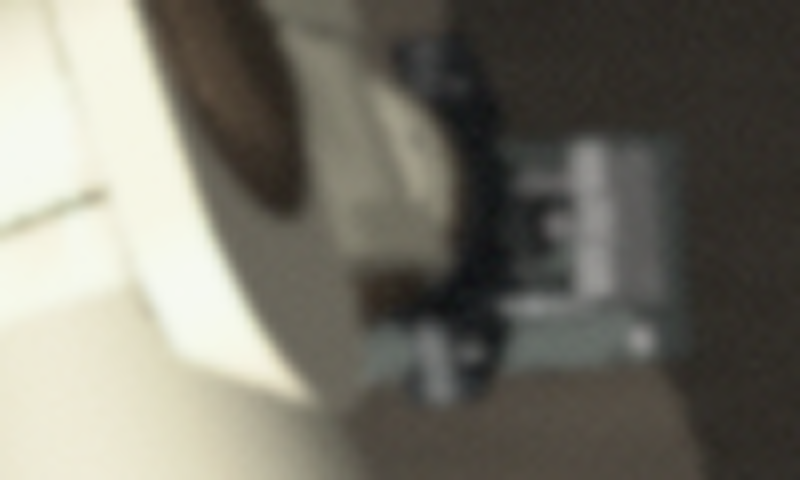

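```bash
python3 - <<'E'
from h import *
import pickle
for n in('top','side'):
    c=pickle.load(open(n+'11.pkl','rb')); H=toH(pts(c)).reshape(-1,3)
    for lo in np.arange(-.098,.05,.004):
        xo=-.003 if n=='side' else 0
        j=(H[:,1]>=lo)&(H[:,1]<lo+.004)&(abs(H[:,0]-xo)<(.004 if lo<-.06 else .01))&(H[:,2]>.05)&(H[:,2]<.11)
        if j.sum()>1: print(n,round(lo,3),j.sum(),'z',np.percentile(H[j,2],[50,95]).round(4))
E
```

```text
top -0.094 9 z [0.0797 0.092 ]
top -0.09 5 z [0.0873 0.093 ]
top -0.086 2 z [0.0864 0.0865]
top -0.082 2 z [0.0843 0.0858]
top -0.078 2 z [0.0751 0.0762]
top -0.074 6 z [0.0765 0.0793]
top -0.07 3 z [0.077 0.078]
top -0.066 6 z [0.0837 0.0852]
top -0.062 4 z [0.0828 0.0843]
top -0.058 8 z [0.0803 0.0871]
top -0.054 3 z [0.0803 0.0824]
side -0.098 6 z [0.0673 0.0778]
side -0.094 7 z [0.0691 0.0845]
side -0.09 6 z [0.0746 0.083 ]
side -0.042 3 z [0.0824 0.0839]
side -0.026 4 z [0.087  0.0934]
```

The depth puts the collar axis at about 71.7 mm and the nose at about 71.5 mm. The pocket's centre is at 72.5 ± 2.5, so it fits. I'll ease the nose out into the pocket.

```bash
python3 -m jog '{"turn":[[0,0,0],[0,0,0],[0,0,0],[0,0,0],[0,0,0],[0,0,0],[0,0,0],[0,0,0],[0,0,0],[0,0,0]],"delta_pos":[[0.0016,-0.02,0],[0.0016,-0.02,0],[0.0016,-0.02,0],[0.0016,-0.02,0],[0.0016,-0.02,0],[0.0016,-0.02,0],[0.0016,-0.02,0],[0,0,0],[0,0,0],[0,0,0]],"hand":[-1,-1,-1,-1,-1,-1,-1,-1,-1,-1]}' 50; python3 look.py 12
```

```text
time: 16.2
ee_pos: [0.464, 0.1916, 0.055]
tcp_rot: [180.0, -0.1, 94.8]
wrist_force: [0.0, -4.3, -1.9]
opening: 0.0227
16.3 [ 0.000581   -0.05386998  0.05504488] [0.46399307 0.19155877 0.05504488] [ 1.79986448e+02 -1.00829576e-01  9.47549229e+01] [-0.75141615 -3.8159856  -2.66613442] [-0.71015352  0.03107119  0.04317137] 0.022820082564857916
```

View pics/top12.png

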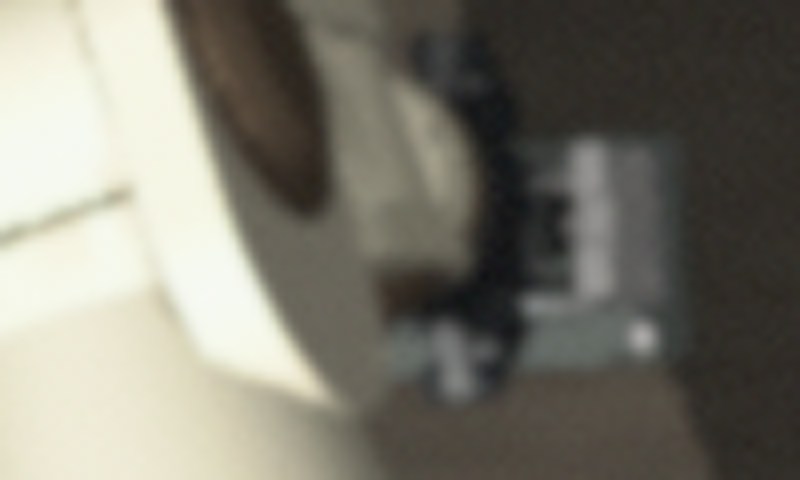

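The force fell by about 1.4 N over 6.2 mm, which matches the spring's own rate, so the nose is moving freely into the pocket. Only a short stub is left between the collar end and the bracket, near (560,220). Opening the hand.

```bash
python3 -m jog '{"turn":[[0,0,0],[0,0,0],[0,0,0],[0,0,0],[0,0,0],[0,0,0],[0,0,0],[0,0,0],[0,0,0],[0,0,0]],"delta_pos":[[0.0005,-0.01,0],[0.0005,-0.01,0],[0,0,0],[0,0,0],[0,0,0],[0,0,0],[0,0,0],[0,0,0],[0,0,0],[0,0,0]],"hand":[-1,-1,-0.4,-0.3,0,0.3,0.6,1,1,1]}' 50; python3 look.py 13
```

```text
time: 17.3
ee_pos: [0.464, 0.1906, 0.0551]
tcp_rot: [180.0, -0.1, 94.8]
wrist_force: [0.2, 0.1, -0.3]
opening: 0.0854
17.4 [ 0.00049268 -0.05487376  0.05498936] [0.4639873  0.19055113 0.05498936] [ 1.79996094e+02 -1.03632163e-01  9.47523777e+01] [ 0.90553255  0.4973925  -0.63201473] [ 0.00440041  0.01321094 -0.03906747] 0.08552672139284019
```

View pics/side13.png

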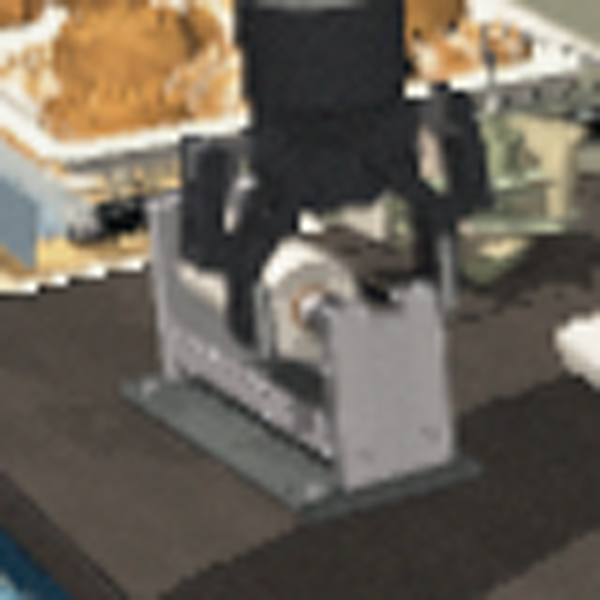

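View pics/top13.png

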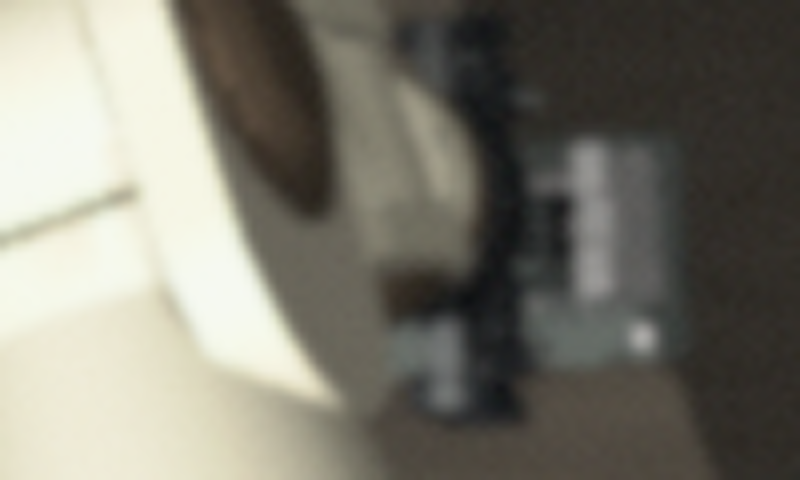

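Hand open and the nose hidden in the pocket. Going straight up, then back out of the camera's view.

```bash
python3 -m jog '{"turn":[[0,0,0],[0,0,0],[0,0,0],[0,0,0],[0,0,0],[0,0,0],[0,0,0],[0,0,0],[0,0,0],[0,0,0]],"delta_pos":[[0,0,0.2],[0,0,0.4],[0,0,0.6],[0,0,0.8],[0,0,0.8],[0,-0.5,0.5],[0,-0.8,0],[0,-0.8,0],[0,-0.8,0],[0,-0.5,0]],"hand":[1,1,1,1,1,1,1,1,1,1]}'; python3 look.py 14
python3 - <<'E'
from h import *
import pickle
c=pickle.load(open('top14.pkl','rb')); H=toH(pts(c)).reshape(-1,3)
for lo in np.arange(-.1,.1,.006):
    j=(H[:,1]>=lo)&(H[:,1]<lo+.006)&(abs(H[:,0])<.03)&(H[:,2]>.05)&(H[:,2]<.12)
    k=j&(abs(H[:,0])<.005)
    if k.sum()>1: print(round(lo,3),k.sum(),'z top %.4f'%np.median(H[k,2]),'x',np.percentile(H[j,0],[2,98]).round(4))
E
```

```text
time: 18.4
ee_pos: [0.4638, 0.0184, 0.2211]
tcp_rot: [179.9, -0.1, 94.7]
wrist_force: [1.2, 0.3, 0.8]
opening: 0.0853
18.5 [-0.01370743 -0.22674548  0.22098513] [0.46391784 0.01809381 0.22098513] [ 1.79934208e+02 -6.88730981e-02  9.45598413e+01] [ 0.26243029 -0.16690997 -0.31029522] [ 0.04820458 -0.03130137 -0.02126518] 0.08542786956990253
0.032 2 z top 0.0949 x [-0.0054  0.0115]
0.038 7 z top 0.0948 x [-0.0212  0.0205]
0.044 5 z top 0.0954 x [-0.0251  0.0227]
0.05 8 z top 0.0944 x [-0.0245  0.0231]
0.056 8 z top 0.0946 x [-0.0239  0.0218]
0.062 8 z top 0.0947 x [-0.0237  0.0207]
0.074 7 z top 0.0854 x [-0.024   0.0146]
0.08 12 z top 0.0928 x [-0.0283  0.0269]
0.086 6 z top 0.0997 x [-0.0281  0.0273]
0.092 3 z top 0.0978 x [-0.028   0.0231]
```

View pics/side14.png

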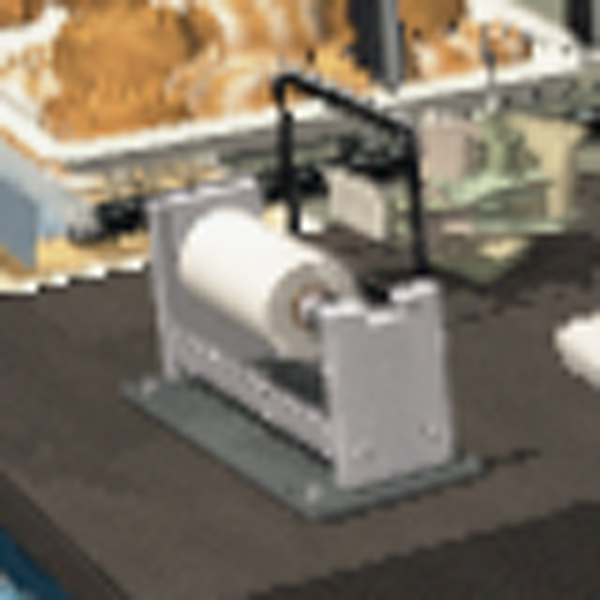

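View pics/top14.png

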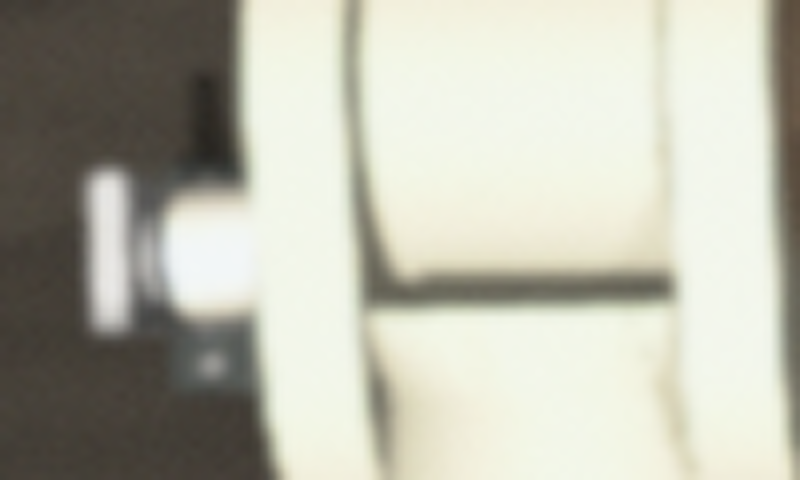

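The roll hangs level in the side view. The wrist hides the notch side from above, so I'll move it further off and check.

```bash
python3 -m jog '{"turn":[[0,0,0],[0,0,0],[0,0,0],[0,0,0],[0,0,0],[0,0,0],[0,0,0],[0,0,0],[0,0,0],[0,0,0]],"delta_pos":[[-0.1,-0.5,0],[-0.2,-0.7,0],[-0.2,-0.7,0],[-0.2,-0.7,0],[-0.2,-0.7,0],[-0.2,-0.7,0],[-0.1,-0.5,0],[0,0,0],[0,0,0],[0,0,0]],"hand":[1,1,1,1,1,1,1,1,1,1]}'; python3 look.py 15
python3 - <<'E'
from h import *
import pickle
c=pickle.load(open('top15.pkl','rb')); H=toH(pts(c)).reshape(-1,3)
save(c['frame'],'topfull15.png')
L=[]
for lo in np.arange(-.1,.1,.005):
    j=(H[:,1]>=lo)&(H[:,1]<lo+.005)&(abs(H[:,0])<.03)&(H[:,2]>.055)&(H[:,2]<.12)
    k=j&(abs(H[:,0])<.004)
    if k.sum()>1: print(round(lo,3),k.sum(),'z top %.4f'%np.median(H[k,2]),'x',np.percentile(H[j,0],[2,98]).round(4))
    if -.015<lo<.06 and k.sum(): L.append((lo,np.median(H[k,2]),np.percentile(H[j,0],[2,98]).mean()))
L=np.array(L); print('slope z',np.polyfit(L[:,0],L[:,1],1),'slope x',np.polyfit(L[:,0],L[:,2],1))
E
```

```text
time: 19.5
ee_pos: [0.4044, -0.2036, 0.2204]
tcp_rot: [180.0, -0.1, 94.8]
wrist_force: [0.3, 0.2, 0.5]
opening: 0.0855
19.6 [-0.0911788  -0.44276013  0.22025746] [ 0.40440691 -0.20354235  0.22025746] [ 1.79971348e+02 -1.00794981e-01  9.48391830e+01] [-0.20720424  0.35439356  0.66568484] [-0.00744827 -0.04977741  0.02757319] 0.08504207179783209
-0.095 9 z top 0.0818 x [-0.0276  0.0262]
-0.09 6 z top 0.0867 x [-0.0286  0.0246]
-0.085 4 z top 0.0860 x [-0.0287  0.027 ]
-0.075 7 z top 0.0783 x [-0.0099  0.0085]
-0.07 4 z top 0.0836 x [-0.0121  0.008 ]
-0.065 5 z top 0.0806 x [-0.0119  0.009 ]
-0.06 6 z top 0.0809 x [-0.0109  0.0092]
-0.055 5 z top 0.0824 x [-0.0114  0.0089]
-0.05 5 z top 0.0825 x [-0.0109  0.0101]
-0.045 3 z top 0.0777 x [-0.0108  0.0105]
-0.04 2 z top 0.0847 x [-0.0099  0.0073]
-0.035 5 z top 0.0764 x [-0.006   0.0052]
-0.03 4 z top 0.0801 x [-0.0059  0.0055]
-0.025 6 z top 0.0777 x [-0.0061  0.0053]
-0.02 10 z top 0.0885 x [-0.0235  0.0206]
-0.015 6 z top 0.0971 x [-0.0221  0.0195]
-0.01 3 z top 0.0959 x [-0.0231  0.0201]
-0.005 6 z top 0.0940 x [-0.0239  0.0221]
0.0 3 z top 0.0949 x [-0.0252  0.0206]
0.005 5 z top 0.0947 x [-0.0236  0.0229]
0.01 4 z top 0.0937 x [-0.0246  0.0214]
0.015 4 z top 0.0965 x [-0.0242  0.0218]
0.02 3 z top 0.0948 x [-0.024   0.0221]
0.025 7 z top 0.0939 x [-0.0234  0.0208]
0.03 2 z top 0.0961 x [-0.0233  0.0201]
0.035 6 z top 0.0942 x [-0.024   0.0221]
0.04 6 z top 0.0940 x [-0.0252  0.0224]
0.045 4 z top 0.0951 x [-0.0249  0.021 ]
0.05 4 z top 0.0949 x [-0.0233  0.0215]
0.055 4 z top 0.0941 x [-0.0244  0.0235]
0.06 3 z top 0.0927 x [-0.0225  0.0191]
0.065 5 z top 0.0928 x [-0.0235  0.021 ]
0.075 7 z top 0.0850 x [-0.0167  0.0147]
0.08 9 z top 0.0972 x [-0.0263  0.0265]
0.085 6 z top 0.1017 x [-0.028  0.027]
0.09 3 z top 0.1026 x [-0.028   0.0258]
slope z [-0.01784379  0.0952731 ] slope x [ 0.00443592 -0.00133232]
```

View pics/top15.png

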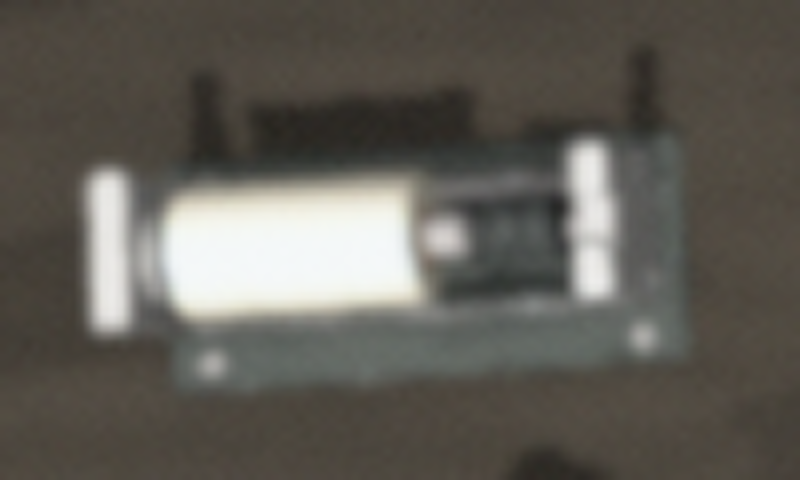

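View pics/topfull15.png

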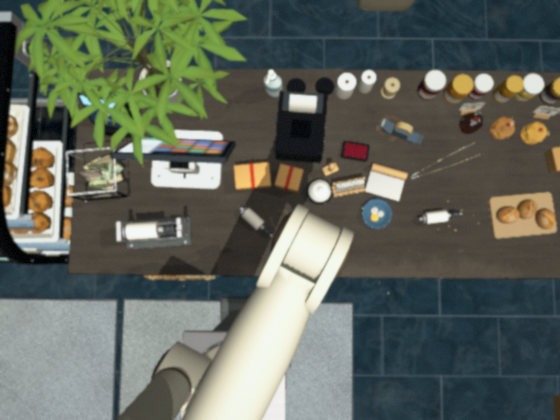

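The roll is level, with its axis about 70 mm up along its whole length. The collar end is at about y −75 mm, so the nose is about 6 mm into the pocket. The bystanders are where they were. Handing in.

```bash
python3 -c "
from workcell import ticket
print(ticket.job_done())"
```

```text
the job is handed in; nothing more can be done
None
```

The roll is back in its holder, level and locked between the brackets, and I handed the job in at about 19.6 s. No verdict came back.

- **What I did:** I slanted the largest roll's pin into the round hole, rested the nose in the notch and let go. I then took the collar, drew it about 12 mm and lowered that end to level. The nose eased out into the pocket, and I opened the hand and moved it away.
- **Roll position:** In the last pictures the spindle axis is about 70 mm up from collar to paper. It is within about 0.02 rad of level and 0.005 rad of the holder's line, both within the noise of the depth readings.
- **Nose and pin:** The collar's end is about 6 mm short of the notch bracket, which puts the nose about 6 mm into the pocket. The nose and pin tips are hidden in the brackets, so their depths follow from the visible parts rather than from direct sight.
- **Robot and bystanders:** The wrist force is near zero with the hand open and well away. The boxes, bell and card stand look to be in the same places in the top picture, though I did not measure them again.
- **Disagreement:** The side camera placed things about 3 mm off the top camera in the holder's x. I relied on positions relative to the holder within each picture, and no check failed.

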